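Find the nut driver that fits the pressure cell's nut

TASK

Pull the tool drawer out to its stop, and find by trying which of the three nut drivers standing in it fits the brass hexagonal nut on top of the pressure cell. A driver that does not fit goes back upright into a hole of the drawer, and the drawer stays open. Finish holding the driver that fits: gripped, upright and fully home on the nut, with the other things on the bench left alone.

Things in the scene. Friction and masses are not known exactly. Their poses are not given: they have to be found in the camera images.
- drawer (a joint): drawer of the low grey tool unit with a blue front (unit fixed, 204 mm wide, 90 mm deep behind the drawer front, top 94 mm above the bench): 0 = shut, grows as it is pulled out, 0.080 m = at its stop. It slides stiffly (about 3 N) and stays where it is left
- drawer_handle (a point): middle of the steel bar handle on the drawer front, 68 mm above the bench. The bar is 100 mm long, about 10 mm thick, runs along this frame's y, 35 mm in front of the drawer front, whose top edge is 91 mm above the bench. x of the frame points into the unit: the drawer opens along -x
- drawer_tray (a point): middle of the drawer's floor, at the foot of the middle hole, 12 mm above the bench; moves with it, axes as drawer_handle. Three round holes, 36 mm wide, 16 mm deep, at y = -64, 0, +64 mm hold the drivers; side walls end 30 mm above the bench. Drawer at its stop: hole centres are 42 mm in front of the unit's fixed top (94 mm high), 38 mm behind the drawer front's inside
- driver_blue: stubby nut driver, blue six-sided grip; the three differ only in this colour and in the width of their hidden downward sockets; 64 mm tall, 120 g. Origin: centre of the socket's lip (lower end), z up. Round steel socket 32 mm across, z = 0 to 26, 20 mm deep inside; hexagonal grip 28 mm across flats, z = 28 to 64, flats in line with the socket's: one pair faces +-y, corners point to +-x
- driver_orange: stubby nut driver, orange six-sided grip; the three differ only in this colour and in the width of their hidden downward sockets; 64 mm tall, 120 g. Origin: centre of the socket's lip (lower end), z up. Round steel socket 32 mm across, z = 0 to 26, 20 mm deep inside; hexagonal grip 28 mm across flats, z = 28 to 64, flats in line with the socket's: one pair faces +-y, corners point to +-x
- driver_white: stubby nut driver, white six-sided grip; the three differ only in this colour and in the width of their hidden downward sockets; 64 mm tall, 120 g. Origin: centre of the socket's lip (lower end), z up. Round steel socket 32 mm across, z = 0 to 26, 20 mm deep inside; hexagonal grip 28 mm across flats, z = 28 to 64, flats in line with the socket's: one pair faces +-y, corners point to +-x
- cell: pressure cell, fixed: round aluminium vessel 100 mm across, 52 mm high, brass hose nipple at its +x side. Origin: centre of its underside, z up. Centred on top: a washer 42 mm across (top at z = 55), on it the brass hex nut, 22 mm across flats, z = 55 to 69, top edges chamfered; it does not turn; corners point to +-x, one pair of flats faces +-y
- nut_seat (a point): centre of the washer's top, at the foot of the nut; axes as the cell. The fitting socket passes over the nut with 1 mm to spare each side, flats in line (within some 10 degrees), until its lip is on the washer: fully home. The other two are too small and stop on the nut, lip 14 mm above the washer. Which fits is not known beforehand
- timer: white digital timer, 66 x 72 x 22 mm, bystander; origin centre of its underside
- marker_red: marker pen with a red cap lying on the bench, 12 x 134 x 14 mm, bystander; origin centre of its underside
- tape_roll: roll of beige tape lying flat, 58 mm across, 18 mm high, bystander; origin centre of its underside
- vial_2: brown vial with a yellow cap, 23 mm across, 48 mm high, bystander; origin centre of its underside
- petri_1: Petri dish, 58 mm across, 14 mm high, bystander; origin centre of its underside

How it is judged (in metres and radians):
On the way, in this order (a step that is already met when the one before it is completed fails the run):
1. the drawer is pulled out to its stop (value of joint drawer above 0.075 m), for 0.2 s.
2. a driver is gripped and lifted clear out of the drawer (((z of driver_blue in the frame of drawer_tray above 0.03 m and contact force between the fingers and driver_blue above 1 N) or (z of driver_orange in the frame of drawer_tray above 0.03 m and contact force between the fingers and driver_orange above 1 N) or (z of driver_white in the frame of drawer_tray above 0.03 m and contact force between the fingers and driver_white above 1 N))), for 0.1 s.
At the end, for the whole second after the job is handed in: The fitting driver is on the nut, gripped (over 2 N), at rest, upright within 0.08 rad, its lip within 4 mm of the washer's centre (3 mm sideways); the other two stand upright and untouched on the floor of the drawer's holes; the drawer is open by at least 70 of 80 mm (value of joint drawer above 0.07 m and ((distance between driver_blue and nut_seat below 0.004 m and horizontal distance between driver_blue and nut_seat below 0.003 m and angle between driver_blue's own z axis and vertical below 0.08 rad and linear speed of driver_blue below 0.02 m/s and contact force between the fingers and driver_blue above 2 N and z of driver_orange in the frame of drawer_tray between -0.005 and 0.005 m and x of driver_orange in the frame of drawer_tray between -0.01 and 0.01 m and y of driver_orange in the frame of drawer_tray between -0.075 and 0.075 m and angle between each of driver_orange, driver_white's own z axis and vertical below 0.15 rad and contact force between the fingers and driver_orange below 0.2 N and z of driver_white in the frame of drawer_tray between -0.005 and 0.005 m and x of driver_white in the frame of drawer_tray between -0.01 and 0.01 m and y of driver_white in the frame of drawer_tray between -0.075 and 0.075 m and contact force between the fingers and driver_white below 0.2 N) or (distance between driver_orange and nut_seat below 0.004 m and horizontal distance between driver_orange and nut_seat below 0.003 m and angle between driver_orange's own z axis and vertical below 0.08 rad and linear speed of driver_orange below 0.02 m/s and contact force between the fingers and driver_orange above 2 N and z of driver_blue in the frame of drawer_tray between -0.005 and 0.005 m and x of driver_blue in the frame of drawer_tray between -0.01 and 0.01 m and y of driver_blue in the frame of drawer_tray between -0.075 and 0.075 m and angle between each of driver_blue, driver_white's own z axis and vertical below 0.15 rad and contact force between the fingers and driver_blue below 0.2 N and z of driver_white in the frame of drawer_tray between -0.005 and 0.005 m and x of driver_white in the frame of drawer_tray between -0.01 and 0.01 m and y of driver_white in the frame of drawer_tray between -0.075 and 0.075 m and contact force between the fingers and driver_white below 0.2 N) or (distance between driver_white and nut_seat below 0.004 m and horizontal distance between driver_white and nut_seat below 0.003 m and angle between driver_white's own z axis and vertical below 0.08 rad and linear speed of driver_white below 0.02 m/s and contact force between the fingers and driver_white above 2 N and z of driver_blue in the frame of drawer_tray between -0.005 and 0.005 m and x of driver_blue in the frame of drawer_tray between -0.01 and 0.01 m and y of driver_blue in the frame of drawer_tray between -0.075 and 0.075 m and angle between each of driver_blue, driver_orange's own z axis and vertical below 0.15 rad and contact force between the fingers and driver_blue below 0.2 N and z of driver_orange in the frame of drawer_tray between -0.005 and 0.005 m and x of driver_orange in the frame of drawer_tray between -0.01 and 0.01 m and y of driver_orange in the frame of drawer_tray between -0.075 and 0.075 m and contact force between the fingers and driver_orange below 0.2 N))); the arm keeps its last pose, push and grip.
It fails at once if a bystander (timer, marker, tape, vial, Petri dish) is moved by more than 2 cm (distance of any of timer, marker_red, tape_roll, vial_2, petri_1 from where it was at the start of the episode above 0.02 m).
It also fails if it takes over 72 s, if anything falls off the work surface, if the arm or the gripper's body presses on something with over 40 N, if the wrist force passes 120 N, or if a joint passes its speed limit or range.

ROBOT

A 6-joint arm with a two-finger parallel gripper is mounted at the origin on a cart in front of the work surface, level with it; the furniture and walls round the work are solid. World frame = base frame: x ahead of the robot, y to its left, z up, the work surface at z = 0. Lengths are in m, angles in degrees, forces in N, time in s.
With the tool pointing down it reaches from about 0.375 to 0.825 m from the base axis. Payload 5.5 kg.
Tool frame: the origin (TCP) lies where the fingers leave the gripper's body, on its centre line; the fingertips stand 73 mm ahead of it and the grasp point (between the pads) lies 54 mm ahead of it (ctrl.tip_reach is the distance from the TCP to the fingertips, in m); z points along the fingers, y is the direction in which the jaws open and shut (so a half turn about z gives the same grasp; the last joint's range is limited). The gripper opens to 85 mm and grips with 20 to 120 N. Pads are 22 mm wide; open, the fingers measure 114 mm over their backs; the gripper's body (76 mm by 85 mm) begins 54 mm behind the grasp point. The pads swing forward as they close: fully open they stand 13 mm farther back than shut.
Start: joints at [-66.177, 17.962, -2.699, 69.339, 0, 90], TCP at [0.242, -0.549, 0.304] pointing down, gripper open.
Joint ranges: [-152.73, 152.73], [-39.44, 99.34], [-58.76, 71.6], [-118.89, 123.64], [-81.53, 83.1], [-180, 180]. Speed limits (degrees/s): [136.94, 136.94, 172.46, 180, 180, 180].

INTERFACE

Orientations are given as a 3x3 rotation matrix whose columns are the frame's x, y, z axes.
In Python, from bench import ctrl, capture, workorder gives the robot as it stands.
- The arm moves only by the tool arm_command, never from a script. Its argument "increments" is a list of rows, each an object of numbers: "x", "y", "z": the shift along the tool's x, y, z in mm; "wx", "wy", "wz": the turn, a rotation vector about the tool's x, y, z in degrees. A call has 1 to 20 rows; each row shifts and turns the pose as measured when the row begins, along the tool's axes as they then stand; what a row does not reach is not made up. A row lasts 1/12 s, in which the tool goes at most 41.7 mm and 7.16 degrees, less where a joint would pass 70% of its speed; a pose out of reach is approached as far as the arm can. A call is refused whole if a number of a shift passes 41.7 or a number of a turn 7.16, either way. A call with a gripper value outside its range is refused whole. "hand" is the opening, from 0 (shut) to 1 (fully open), set as the call begins (left out, the last holds). The fingers move at their own pace and stop on an object; "grip_force" is the grip in N (left out, the last holds). Time passes only in rows, so rows that do not move let the fingers close. It gives the time, the measured TCP pose, the force and the opening at its end, in the units of the state.
- ctrl.sense(): the state, without advancing time (a new reading comes with each control period).
- capture(name): name is "scene" or "side" or "wrist"; returns a dict with "frame" (384x512x3 uint8, red, green, blue), "vertical_fov" (degrees; the focal length in pixels is half the picture's height over the tangent of half this angle, whatever the lens; pixels are square), "cx", "cy" (the principal point, pixels), "world_to_cam" (4x4, takes a point from world to camera coordinates). Camera axes: x right, y down, z forward; pixel columns grow to the right and rows downward; lengths in m; the calibration is good to about 2 mm. A picture is of the moment at which its call begins. There is no depth.
- workorder.hand_in(): hands the job in, once; it reports no verdict.
The state is a dict: "t": time; "joints": joint angles; "dq": joint speeds; "joint_efforts": joint torques, N m; "eef_pos": TCP position; "tool_rot": TCP orientation; "ft_force": force on the tool from outside, world axes, zero at the start; "moment": the same for the moment, N m; "finger_gap": finger opening in m.
Only numpy, scipy, OpenCV 4.12 (cv2) and the standard library are available. Lean on these libraries where they do the work, as an engineer would, in place of code of your own. Each camera call takes 0.05 s, during which the arm holds its last target. There are 200 camera calls.

## Working session

There is one attempt and no reset: what is moved stays moved. The work goes in short steps, Python scripts to look and compute and a tool call to move; the robot and the scene stay as the last step left them, time stands still between calls to the robot, and variables do not carry over. Pictures are saved under pics/ and viewed, about 8 in all and at most 12, crops included, and the job is handed in when it is done.

Besides the shell and the picture viewer there is one more tool, called after "Call:" by a JSON object that holds its "name" and its "arguments". arm_command: Moves the arm, as the interface text tells. Its arguments: {"type":"object","properties":{"increments":{"type":"array"},"hand":{"type":"number"},"grip_force":{"type":"number"}},"required":["increments"]}

```bash
mkdir -p pics; ls; python3 - <<'E'
from bench import ctrl, capture, workorder
import cv2,numpy as np
s=ctrl.sense(); print({k:np.round(v,3).tolist() for k,v in s.items()})
ims=[]
for n in ("scene","side"):
    c=capture(n); cv2.imwrite(f"pics/{n}0.png",c["frame"][:,:,::-1])
    print(n,c["vertical_fov"],c["cx"],c["cy"],np.round(c["world_to_cam"],4).tolist())
    import pickle; pickle.dump(c,open(f"pics/{n}0.pkl","wb"))
E
```

```text
pics
{'t': 0.0, 'joints': [-66.176, 18.003, -2.754, 69.339, 0.001, 89.998], 'dq': [-0.027, 0.034, -0.035, -0.098, -0.002, -0.004], 'joint_efforts': [-0.001, -53.959, 33.975, 0.019, -0.0, 0.0], 'eef_pos': [0.242, -0.548, 0.303], 'tool_rot': [[0.915, 0.404, -0.001], [0.404, -0.915, 0.002], [0.0, -0.002, -1.0]], 'ft_force': [-0.284, -0.454, -0.498], 'moment': [0.022, -0.002, 0.036], 'finger_gap': 0.085}
scene 51.34713688227224 258.42081338043596 189.4632079384831 [[0.6694, -0.7428, -0.0098, -0.2835], [-0.4066, -0.3554, -0.8416, 0.2803], [0.6217, 0.5674, -0.5399, 0.9854], [0.0, 0.0, 0.0, 1.0]]
side 56.077484481928494 258.15613768126303 190.72689771292582 [[-0.9816, -0.1905, 0.0119, 0.4945], [-0.0914, 0.4146, -0.9054, 0.0825], [0.1676, -0.8898, -0.4244, 1.2005], [0.0, 0.0, 0.0, 1.0]]
```

```bash
cd pics; python3 - <<'E'
import cv2
for n in("scene","side"):
    cv2.imwrite(n+"0b.png",cv2.resize(cv2.imread(n+"0.png"),(800,600),interpolation=cv2.INTER_CUBIC))
E
```

```text
(no output)
```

View pics/scene0b.png

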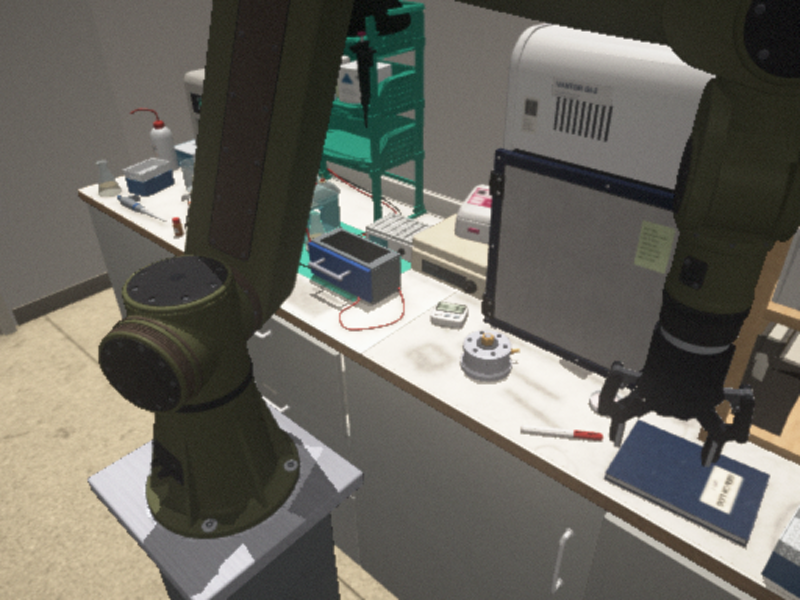

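View pics/side0b.png

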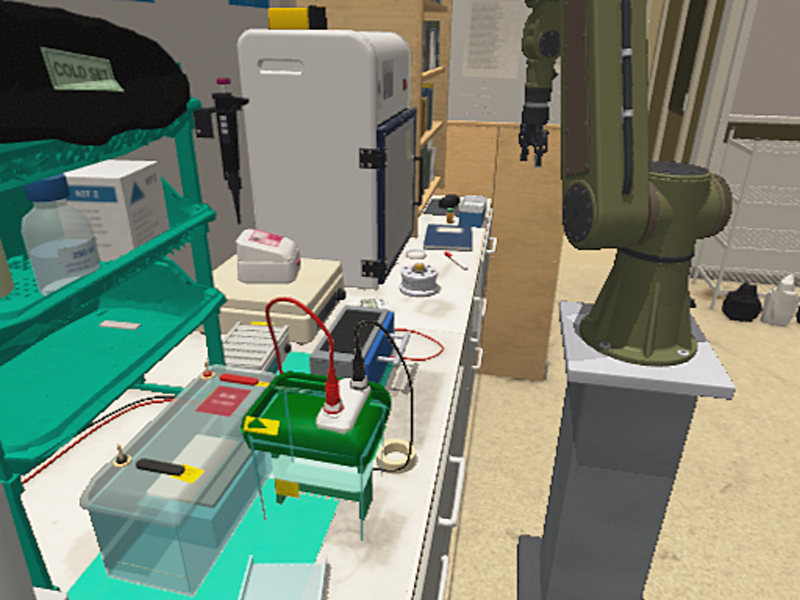

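The scene view shows the unit near (355,265) of the 800x600 picture, with its handle bar at (328,268), and the cell near (487,350). The marker, timer and dish lie to the right. I'll enlarge the area around the unit and the cell.

```bash
cd pics; python3 - <<'E'
import cv2
a=cv2.imread("scene0.png")[140:250,190:340]
cv2.imwrite("c1.png",cv2.resize(a,None,fx=5.3333,fy=5.3333,interpolation=cv2.INTER_CUBIC))
E
```

```text
(no output)
```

View pics/c1.png

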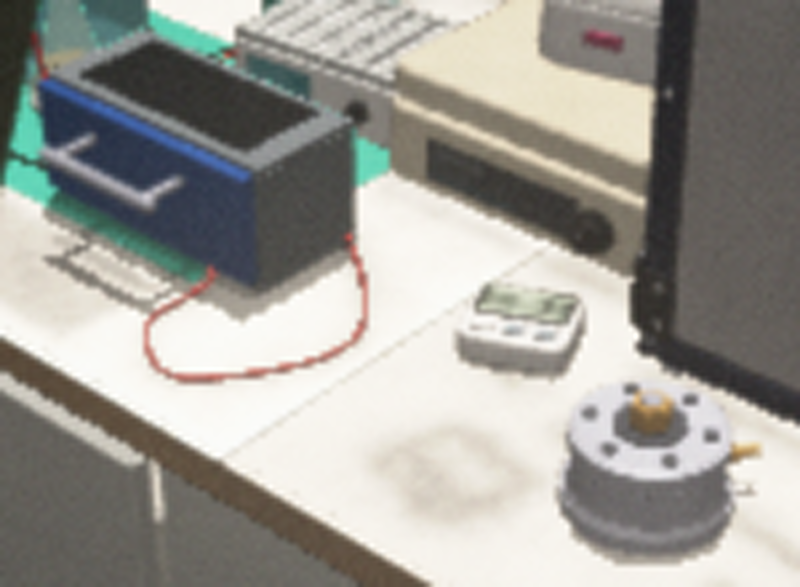

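The crop shows the handle bar from (45,155) to (150,202), the drawer front's top edge from (40,83) to (250,178), and the nut's top at about (652,400).

```bash
cat >h.py <<'E'
import numpy as np,cv2,pickle
def ray(c,u,v):
    f=c["frame"].shape[0]/2/np.tan(np.radians(c["vertical_fov"])/2)
    T=np.array(c["world_to_cam"]);R=T[:3,:3];o=-R.T@T[:3,3]
    return o,R.T@np.array([(u-c["cx"])/f,(v-c["cy"])/f,1])
def at(c,u,v,z):
    o,d=ray(c,u,v); return o+d*(z-o[2])/d[2]
def proj(c,p):
    f=c["frame"].shape[0]/2/np.tan(np.radians(c["vertical_fov"])/2)
    T=np.array(c["world_to_cam"]);q=T[:3,:3]@np.array(p)+T[:3,3]
    return q[:2]/q[2]*f+[c["cx"],c["cy"]]
def shot(n,name):
    from bench import capture
    c=capture(n);pickle.dump(c,open(f"pics/{name}.pkl","wb"));return c
E
python3 - <<'E'
from h import *
c=pickle.load(open("pics/scene0.pkl","rb"))
np.set_printoptions(precision=4,suppress=True)
g=lambda x,y,z:at(c,190+x/5.3333-.4,140+y/5.3333-.4,z)
for n,x,y,z in [("hL",45,155,.068),("hR",150,202,.068),("fL",40,83,.091),("fR",250,178,.091),("topbackL",150,36,.094),("topbackR",352,118,.094),("nut",652,400,.069),("washer",650,418,.055),("timer",520,325,.02),("botR",250,285,0)]: print(n,g(x,y,z))
E
```

```text
hL [0.4546 0.314  0.068 ]
hR [0.4589 0.2172 0.068 ]
fL [0.4921 0.3596 0.091 ]
fR [0.495 0.162 0.091]
topbackL [0.5859 0.3506 0.094 ]
topbackR [0.5907 0.1627 0.094 ]
nut [ 0.4944 -0.1479  0.069 ]
washer [ 0.4961 -0.1465  0.055 ]
timer [ 0.5612 -0.0039  0.02  ]
botR [0.5044 0.1764 0.    ]
```

Call:
{"name": "arm_command", "arguments": {"increments": [{"wz": 6}, {"wz": 6}, {"wz": 6}, {"wz": 6}, {"x": 19, "y": -33}, {"x": 19, "y": -33}, {"x": 19, "y": -33}, {"x": 19, "y": -33}, {"x": 19, "y": -33}, {"x": 19, "y": -33}, {"x": 19, "y": -33}, {"x": 19, "y": -33}, {"x": 19, "y": -33}, {"x": 19, "y": -33}, {"x": 19, "y": -33}, {"x": 19, "y": -33}, {}]}}

```text
validation failed for argument at $.in...
```

```bash
python3 - <<'E'
from h import *
c=shot("wrist","w1")
from bench import ctrl
s=ctrl.sense();print(s["t"],s["eef_pos"],np.round(s["tool_rot"],3).tolist(),s["joints"])
T=c["world_to_cam"];print(np.round(-T[:3,:3].T@T[:3,3],3),np.round(T[:3,:3],2).tolist(),c["vertical_fov"])
cv2.imwrite("pics/w1.png",cv2.resize(c["frame"][:,:,::-1],(800,600),interpolation=cv2.INTER_CUBIC))
E
```

```text
0.15 [ 0.24220208 -0.54856703  0.30322954] [[0.915, 0.404, -0.001], [0.404, -0.915, 0.001], [-0.0, -0.001, -1.0]] [-6.61772572e+01  1.79948888e+01 -2.74145572e+00  6.93386902e+01
 -1.00609491e-03  9.00013987e+01]
[ 0.304 -0.521  0.373] [[0.4, -0.91, -0.0], [-0.88, -0.39, 0.26], [-0.24, -0.1, -0.96]] 60.970954858542065
```

View pics/w1.png

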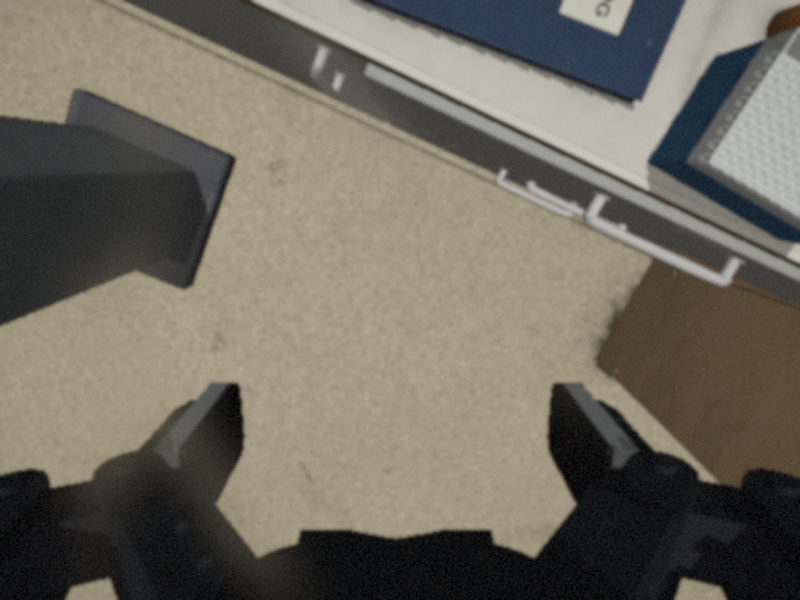

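The move was refused, probably because of the empty row. The picture shows only floor, since the arm is still at its start pose (4 viewed so far). I'll repeat the move with a zero row.

Call:
{"name": "arm_command", "arguments": {"increments": [{"wz": 6}, {"wz": 6}, {"wz": 6}, {"wz": 6}, {"x": 18, "y": -33}, {"x": 18, "y": -33}, {"x": 18, "y": -33}, {"x": 18, "y": -33}, {"x": 18, "y": -33}, {"x": 18, "y": -33}, {"x": 18, "y": -33}, {"x": 18, "y": -33}, {"x": 18, "y": -33}, {"x": 18, "y": -33}, {"x": 18, "y": -33}, {"x": 18, "y": -33}, {"x": 0}]}}

```text
validation failed for argument at $.in...
```

```bash
python3 - <<'E'
from h import *
c=shot("wrist","w2")
from bench import ctrl
s=ctrl.sense();print(s["t"],s["eef_pos"],np.round(s["tool_rot"],3).tolist(),s["joints"])
print([proj(c,(.495,-.147,.069))])
cv2.imwrite("pics/w2.png",cv2.resize(c["frame"][:,:,::-1],(800,600),interpolation=cv2.INTER_CUBIC))
E
```

```text
0.2 [ 0.24227796 -0.54863571  0.30337728] [[0.915, 0.404, -0.0], [0.404, -0.915, 0.001], [0.0, -0.001, -1.0]] [-6.61746807e+01  1.79886984e+01 -2.73062005e+00  6.93378729e+01
  2.25551660e-03  8.99989860e+01]
[array([-162.22274165, -426.56180134])]
```

Perhaps every row needs all six keys.

Call:
{"name": "arm_command", "arguments": {"increments": [{"x": 0, "y": 0, "z": 0, "wx": 0, "wy": 0, "wz": 6}, {"x": 0, "y": 0, "z": 0, "wx": 0, "wy": 0, "wz": 6}, {"x": 0, "y": 0, "z": 0, "wx": 0, "wy": 0, "wz": 6}, {"x": 0, "y": 0, "z": 0, "wx": 0, "wy": 0, "wz": 6}]}}

```text
t: 0.53
eef_pos: [0.242, -0.5481, 0.3022]
tool_rot: [[1.0, -0.019, -0.001], [-0.019, -1.0, 0.003], [-0.001, -0.003, -1.0]]
ft_force: [0.3, 0.5, -0.7]
finger_gap: 0.0854
```

Call:
{"name": "arm_command", "arguments": {"increments": [{"x": 18, "y": -33, "z": 0, "wx": 0, "wy": 0, "wz": 0}, {"x": 18, "y": -33, "z": 0, "wx": 0, "wy": 0, "wz": 0}, {"x": 18, "y": -33, "z": 0, "wx": 0, "wy": 0, "wz": 0}, {"x": 18, "y": -33, "z": 0, "wx": 0, "wy": 0, "wz": 0}, {"x": 18, "y": -33, "z": 0, "wx": 0, "wy": 0, "wz": 0}, {"x": 18, "y": -33, "z": 0, "wx": 0, "wy": 0, "wz": 0}, {"x": 18, "y": -33, "z": 0, "wx": 0, "wy": 0, "wz": 0}, {"x": 18, "y": -33, "z": 0, "wx": 0, "wy": 0, "wz": 0}, {"x": 18, "y": -33, "z": 0, "wx": 0, "wy": 0, "wz": 0}, {"x": 18, "y": -33, "z": 0, "wx": 0, "wy": 0, "wz": 0}, {"x": 18, "y": -33, "z": 0, "wx": 0, "wy": 0, "wz": 0}, {"x": 18, "y": -33, "z": 0, "wx": 0, "wy": 0, "wz": 0}, {"x": 0, "y": 0, "z": 0, "wx": 0, "wy": 0, "wz": -1}]}}

```text
t: 1.62
eef_pos: [0.4759, -0.1427, 0.2999]
tool_rot: [[1.0, -0.016, -0.001], [-0.016, -1.0, 0.004], [-0.001, -0.004, -1.0]]
ft_force: [-0.1, -0.9, 0.1]
finger_gap: 0.0852
```

```bash
python3 - <<'E'
from h import *
c=shot("wrist","w2")
from bench import ctrl
s=ctrl.sense();print(s["t"],s["eef_pos"],np.round(s["tool_rot"],3).tolist(),s["joints"])
print([proj(c,(.495,-.147,.069))*1.5625])
cv2.imwrite("pics/w2.png",cv2.resize(c["frame"][:,:,::-1],(800,600),interpolation=cv2.INTER_CUBIC))
E
```

```text
1.6667 [ 0.4746522  -0.14464258  0.29980103] [[1.0, -0.015, -0.002], [-0.015, -1.0, 0.002], [-0.002, -0.002, -1.0]] [-1.69942881e+01  7.01869857e+00 -1.70041944e+01  6.61220663e+01
  8.93981140e-02  1.63861835e+02]
[array([404.56874292, 246.97963474])]
```

View pics/w2.png

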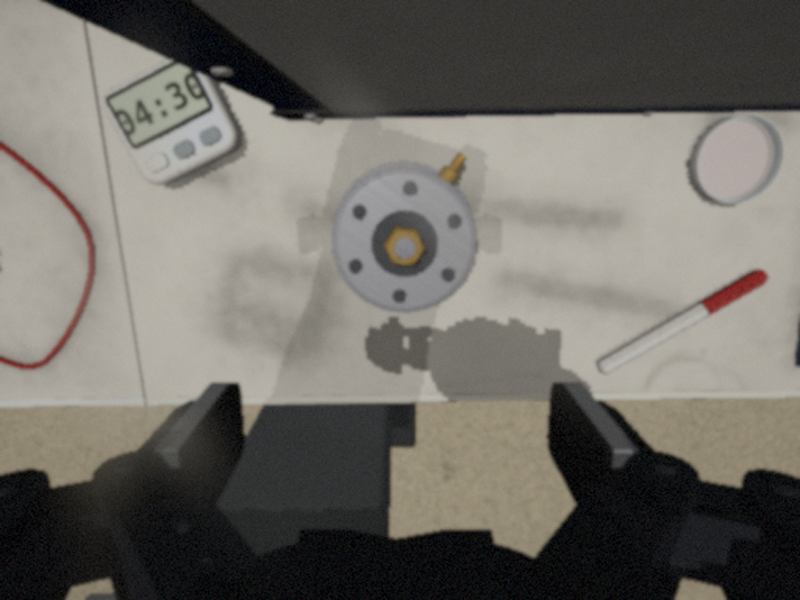

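The picture shows the cell at (405,240) with its nut at (404,246), and the nipple tip at (460,158), so the cell is turned by roughly -32°. The timer is at (175,125), the marker at (680,320) and the dish at (735,160) (5 viewed). Next I'll measure the nut, bolt holes and nipple, and crop the nut.

```bash
python3 - <<'E'
from h import *
np.set_printoptions(precision=4,suppress=True)
c=pickle.load(open("pics/w2.pkl","rb"));k=1/1.5625
P=[(410,188),(455,221),(448,275),(399,296),(355,266),(359,212)]
w=np.array([at(c,u*k-.3,v*k-.3,.052) for u,v in P]);m=w.mean(0);d=w-m
print("bolts",m,np.degrees(np.arctan2(d[:,1],d[:,0])),np.hypot(d[:,0],d[:,1]))
for z in(.02,.03,.04):
    q=at(c,462*k,155*k,z)-m; print("nip",z,np.degrees(np.arctan2(q[1],q[0])),np.hypot(*q[:2]))
f=c["frame"];hsv=cv2.cvtColor(f,cv2.COLOR_RGB2HSV)
x0,y0=225,120
roi=hsv[y0:195,x0:310]
mk=((roi[...,0]>8)&(roi[...,0]<32)&(roi[...,1]>90)).astype(np.uint8)
n,l,st,ce=cv2.connectedComponentsWithStats(mk)
print(st[1:].tolist(),ce[1:]+[x0,y0])
i=1+np.argmax([s[4] for s in st[1:]]) if n>1 else None
for i in range(1,n):
    if st[i][4]<60: continue
    cs,_=cv2.findContours((l==i).astype(np.uint8),cv2.RETR_EXTERNAL,cv2.CHAIN_APPROX_NONE)
    h=cv2.convexHull(cs[0])[:,0]+[x0,y0]
    W=np.array([at(c,u,v,.065) for u,v in h]);A=np.radians(np.arange(0,180,2));
    ws=[np.ptp(W[:,0]*np.cos(a)+W[:,1]*np.sin(a)) for a in A]
    mid=[(min(W[:,j])+max(W[:,j]))/2 for j in(0,1)]
    print("nut mid",mid); print(dict(zip(np.arange(0,180,6),np.round(np.array(ws)[::3]*1e3,1))))
cv2.imwrite("pics/n.png",cv2.resize(f[120:190,220:305,::-1],None,fx=8,fy=8,interpolation=cv2.INTER_CUBIC))
E
```

```text
bolts [ 0.4946 -0.1468  0.052 ] [  -6.4115  -66.4953 -126.4434  173.601   113.5774   54.0789] [0.0343 0.0343 0.0343 0.034  0.0343 0.0342]
nip 0.02 -36.51588255549386 0.06589400352725058
nip 0.03 -35.7268048633843 0.0650852387105963
nip 0.04 -34.918027809094475 0.06428912769517975
[[21, 25, 26, 25, 313]] [[258.2524 156.7284]]
nut mid [np.float64(0.4952609747797245), np.float64(-0.14664194876647582)]
{np.int64(0): np.float64(22.8), np.int64(6): np.float64(23.8), np.int64(12): np.float64(24.4), np.int64(18): np.float64(24.8), np.int64(24): np.float64(25.0), np.int64(30): np.float64(25.0), np.int64(36): np.float64(24.8), np.int64(42): np.float64(24.3), np.int64(48): np.float64(23.7), np.int64(54): np.float64(22.9), np.int64(60): np.float64(22.7), np.int64(66): np.float64(23.1), np.int64(72): np.float64(23.6), np.int64(78): np.float64(23.8), np.int64(84): np.float64(23.7), np.int64(90): np.float64(23.5), np.int64(96): np.float64(23.3), np.int64(102): np.float64(22.9), np.int64(108): np.float64(22.2), np.int64(114): np.float64(21.6), np.int64(120): np.float64(22.0), np.int64(126): np.float64(22.7), np.int64(132): np.float64(23.2), np.int64(138): np.float64(23.6), np.int64(144): np.float64(23.8), np.int64(150): np.float64(23.7), np.int64(156): np.float64(23.7), np.int64(162): np.float64(23.5), np.int64(168): np.float64(23.1), np.int64(174): np.float64(22.9)}
```

View pics/n.png

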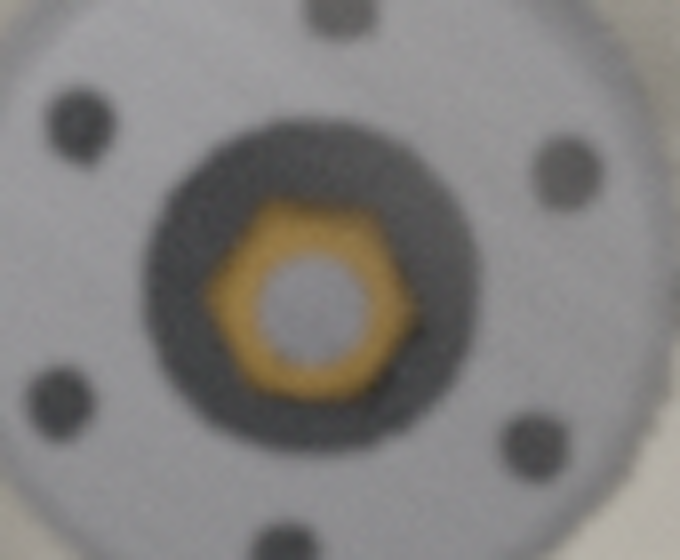

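The nut's centre is at about (0.4948, -0.1468). The bolt circle, the nipple and the nut's width curve all agree on a cell yaw of about -36° (equivalent to +24°). 6 pictures viewed. Next, to the drawer with the tool's x along world +y.

Call:
{"name": "arm_command", "arguments": {"increments": [{"x": 0, "y": 0, "z": 0, "wx": 0, "wy": 0, "wz": -7}, {"x": 0, "y": 0, "z": 0, "wx": 0, "wy": 0, "wz": -7}, {"x": 0, "y": 0, "z": 0, "wx": 0, "wy": 0, "wz": -7}, {"x": 0, "y": 0, "z": 0, "wx": 0, "wy": 0, "wz": -7}, {"x": 0, "y": 0, "z": 0, "wx": 0, "wy": 0, "wz": -7}, {"x": 0, "y": 0, "z": 0, "wx": 0, "wy": 0, "wz": -7}, {"x": 0, "y": 0, "z": 0, "wx": 0, "wy": 0, "wz": -7}, {"x": 0, "y": 0, "z": 0, "wx": 0, "wy": 0, "wz": -7}, {"x": 0, "y": 0, "z": 0, "wx": 0, "wy": 0, "wz": -7}, {"x": 0, "y": 0, "z": 0, "wx": 0, "wy": 0, "wz": -7}, {"x": 0, "y": 0, "z": 0, "wx": 0, "wy": 0, "wz": -7}, {"x": 0, "y": 0, "z": 0, "wx": 0, "wy": 0, "wz": -7}, {"x": 0, "y": 0, "z": 0, "wx": 0, "wy": 0, "wz": -7}]}}

```text
t: 2.75
eef_pos: [0.4666, -0.156, 0.2978]
tool_rot: [[-0.036, 0.999, -0.011], [0.999, 0.036, -0.002], [-0.002, -0.011, -1.0]]
ft_force: [0.1, -0.5, -0.3]
finger_gap: 0.0856
```

Call:
{"name": "arm_command", "arguments": {"increments": [{"x": 38, "y": 0, "z": 3, "wx": 0, "wy": 0, "wz": 0}, {"x": 38, "y": -2, "z": 3, "wx": 0, "wy": 0, "wz": 0}, {"x": 38, "y": -2, "z": 3, "wx": 0, "wy": 0, "wz": 0}, {"x": 38, "y": -2, "z": 3, "wx": 0, "wy": 0, "wz": 0}, {"x": 38, "y": -2, "z": 3, "wx": 0, "wy": 0, "wz": 0}, {"x": 38, "y": -2, "z": 3, "wx": 0, "wy": 0, "wz": 0}, {"x": 38, "y": -2, "z": 3, "wx": 0, "wy": 0, "wz": 0}, {"x": 38, "y": -2, "z": 3, "wx": 0, "wy": 0, "wz": 0}, {"x": 38, "y": -2, "z": 3, "wx": 0, "wy": 0, "wz": 0}, {"x": 38, "y": -2, "z": 3, "wx": 0, "wy": 0, "wz": 0}, {"x": 0, "y": 0, "z": 0, "wx": 0, "wy": 0, "wz": 0}], "hand": 0.45}}

```text
t: 3.67
eef_pos: [0.4348, 0.2223, 0.264]
tool_rot: [[-0.016, 1.0, -0.008], [1.0, 0.016, -0.008], [-0.008, -0.008, -1.0]]
ft_force: [-0.4, -0.2, 0.8]
finger_gap: 0.0385
```

```bash
python3 - <<'E'
from h import *
c=shot("wrist","w3")
from bench import ctrl
s=ctrl.sense();print(s["t"],s["eef_pos"],np.round(s["tool_rot"],3).tolist(),s["joints"],s["finger_gap"])
cv2.imwrite("pics/w3.png",cv2.resize(c["frame"][:,:,::-1],(800,600),interpolation=cv2.INTER_CUBIC))
E
```

```text
3.7167 [0.43485413 0.21984276 0.26410616] [[-0.015, 1.0, -0.008], [1.0, 0.015, -0.011], [-0.011, -0.008, -1.0]] [ 26.99261533   7.60568879 -21.10352825  61.99242035  -0.32729636
 116.14742905] 0.038487670933145895
```

View pics/w3.png

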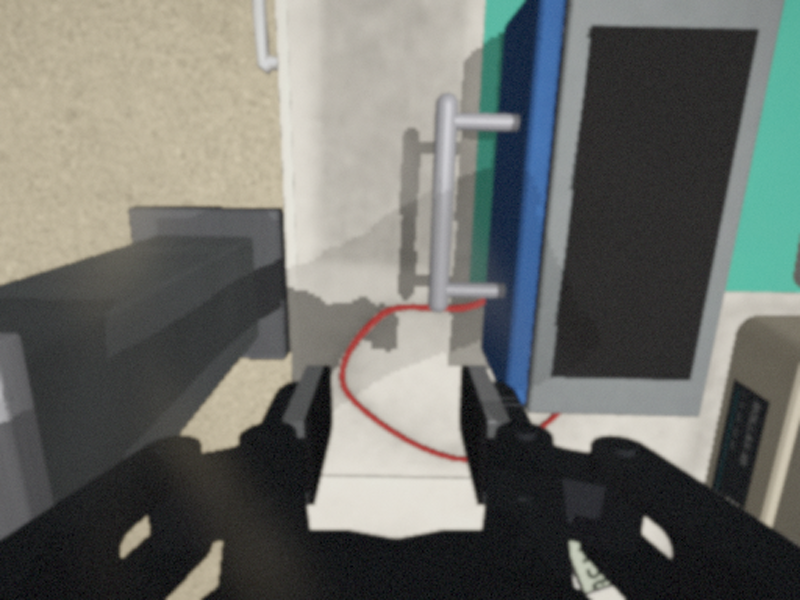

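The handle bar runs from (447,96) to (438,308). The drawer front's top edge has its near end at (512,398), and the unit's near corners are at (530,410) and (700,413) (7 viewed).

```bash
python3 - <<'E'
from h import *
np.set_printoptions(precision=4,suppress=True)
c=pickle.load(open("pics/w3.pkl","rb"));k=1/1.5625
for n,u,v,z in [("h far",447,96,.070),("h near",438,308,.070),("front near out",509,400,.091),("unit near front",530,411,.094),("unit near back",700,414,.094),("unit far frontline",567,0,.094),("front out far",541,0,.091)]: print(n,at(c,u*k-.3,v*k-.3,z))
E
```

```text
h far [0.4567 0.3202 0.07  ]
h near [0.4565 0.2139 0.07  ]
front near out [0.4936 0.1708 0.091 ]
unit near front [0.5042 0.1663 0.094 ]
unit near back [0.592  0.1663 0.094 ]
unit far frontline [0.5031 0.3555 0.094 ]
front out far [0.493  0.3561 0.091 ]
```

Call:
{"name": "arm_command", "arguments": {"increments": [{"x": 16, "y": 7, "z": 15, "wx": 0, "wy": 0, "wz": 0}, {"x": 16, "y": 7, "z": 15, "wx": 0, "wy": 0, "wz": 0}, {"x": 15, "y": 7, "z": 15, "wx": 0, "wy": 0, "wz": -0.5}, {"x": 0, "y": 0, "z": 15, "wx": 0, "wy": 0, "wz": 0}, {"x": 0, "y": 0, "z": 0, "wx": 0, "wy": 0, "wz": 0}, {"x": 0, "y": 0, "z": 0, "wx": 0, "wy": 0, "wz": 0}], "hand": 0.3}}

```text
t: 4.22
eef_pos: [0.4584, 0.2588, 0.2023]
tool_rot: [[-0.015, 1.0, -0.007], [1.0, 0.015, -0.015], [-0.015, -0.007, -1.0]]
ft_force: [0.2, -0.2, 0.6]
finger_gap: 0.0256
```

Call:
{"name": "arm_command", "arguments": {"increments": [{"x": 4, "y": -1, "z": 15, "wx": -0.4, "wy": 0.8, "wz": 0.8}, {"x": 4, "y": -1, "z": 15, "wx": 0, "wy": 0, "wz": 0}, {"x": 0, "y": 0, "z": 15, "wx": 0, "wy": 0, "wz": 0}, {"x": 0, "y": 0, "z": 15, "wx": 0, "wy": 0, "wz": 0}, {"x": 0, "y": 0, "z": 15, "wx": 0, "wy": 0, "wz": 0}, {"x": 0, "y": 0, "z": 5, "wx": 0, "wy": 0, "wz": 0}, {"x": 0, "y": 0, "z": 0, "wx": 0, "wy": 0, "wz": 0}]}}

```text
t: 4.8
eef_pos: [0.4616, 0.2579, 0.1275]
tool_rot: [[0.013, 1.0, 0.008], [1.0, -0.013, -0.0], [-0.0, 0.008, -1.0]]
ft_force: [0.5, -0.5, 0.5]
finger_gap: 0.0257
```

Call:
{"name": "arm_command", "arguments": {"increments": [{"x": 0, "y": 0, "z": 0, "wx": 0, "wy": 0, "wz": 0}, {"x": 0, "y": 0, "z": 0, "wx": 0, "wy": 0, "wz": 0}, {"x": 0, "y": 0, "z": 0, "wx": 0, "wy": 0, "wz": 0}, {"x": 0, "y": 0, "z": 0, "wx": 0, "wy": 0, "wz": 0}], "hand": 0, "grip_force": 30}}

```text
t: 5.13
eef_pos: [0.4557, 0.2572, 0.1281]
tool_rot: [[0.013, 1.0, -0.007], [1.0, -0.013, 0.006], [0.006, -0.007, -1.0]]
ft_force: [2.3, 2.8, -13.9]
finger_gap: 0.0097
```

The bar is gripped (gap 9.7 mm), so I'll pull.

Call:
{"name": "arm_command", "arguments": {"increments": [{"x": 0, "y": -9, "z": 0, "wx": 0, "wy": 0, "wz": 0}, {"x": 0, "y": -9, "z": 0, "wx": 0, "wy": 0, "wz": 0}, {"x": 0, "y": -9, "z": 0, "wx": 0, "wy": 0, "wz": 0}, {"x": 0, "y": -9, "z": 0, "wx": 0, "wy": 0, "wz": 0}, {"x": 0, "y": -9, "z": 0, "wx": 0, "wy": 0, "wz": 0}, {"x": 0, "y": -9, "z": 0, "wx": 0, "wy": 0, "wz": 0}, {"x": 0, "y": -9, "z": 0, "wx": 0, "wy": 0, "wz": 0}, {"x": 0, "y": -7, "z": 0, "wx": 0, "wy": 0, "wz": 0}, {"x": 0, "y": -6, "z": 0, "wx": 0, "wy": 0, "wz": 0}]}}

```text
t: 5.88
eef_pos: [0.3761, 0.2577, 0.1281]
tool_rot: [[0.015, 1.0, -0.002], [1.0, -0.015, 0.005], [0.005, -0.002, -1.0]]
ft_force: [21.5, 4.2, -16.5]
finger_gap: 0.0094
```

Call:
{"name": "arm_command", "arguments": {"increments": [{"x": 0, "y": -4, "z": 0, "wx": 0, "wy": 0, "wz": 0}, {"x": 0, "y": -3, "z": 0, "wx": 0, "wy": 0, "wz": 0}, {"x": 0, "y": 0, "z": 0, "wx": 0, "wy": 0, "wz": 0}, {"x": 0, "y": 0, "z": 0, "wx": 0, "wy": 0, "wz": 0}]}}

```text
t: 6.22
eef_pos: [0.3751, 0.2579, 0.1286]
tool_rot: [[0.016, 1.0, 0.019], [1.0, -0.016, 0.001], [0.001, 0.019, -1.0]]
ft_force: [4.3, 3.3, -16.2]
finger_gap: 0.0091
```

Call:
{"name": "arm_command", "arguments": {"increments": [{"x": 0, "y": 0, "z": 0, "wx": 0, "wy": 0, "wz": 0}, {"x": 0, "y": 0, "z": 0, "wx": 0, "wy": 0, "wz": 0}, {"x": 0, "y": 0, "z": -12, "wx": 0, "wy": 0, "wz": 0}, {"x": 0, "y": 0, "z": -20, "wx": 0, "wy": 0, "wz": 0}, {"x": 0, "y": 0, "z": -30, "wx": 0, "wy": 0, "wz": 0}, {"x": 0, "y": 0, "z": -30, "wx": 0, "wy": 0, "wz": 0}, {"x": 0, "y": 0, "z": -30, "wx": 0, "wy": 0, "wz": 0}, {"x": 0, "y": 0, "z": 0, "wx": 0, "wy": 0, "wz": 0}], "hand": 0.3}}

```text
t: 6.88
eef_pos: [0.3708, 0.2567, 0.2624]
tool_rot: [[0.016, 1.0, 0.021], [1.0, -0.016, 0.0], [0.001, 0.021, -1.0]]
ft_force: [0.6, 0.5, 0.7]
finger_gap: 0.0257
```

Call:
{"name": "arm_command", "arguments": {"increments": [{"x": 0, "y": 0, "z": 0, "wx": 1.2, "wy": 0, "wz": 0}, {"x": 0, "y": 0, "z": 0, "wx": 0, "wy": 0, "wz": -7}, {"x": 0, "y": 0, "z": 0, "wx": 0, "wy": 0, "wz": -7}, {"x": 0, "y": 0, "z": 0, "wx": 0, "wy": 0, "wz": -7}, {"x": 0, "y": 0, "z": 0, "wx": 0, "wy": 0, "wz": -7}, {"x": 0, "y": 0, "z": 0, "wx": 0, "wy": 0, "wz": -7}, {"x": 0, "y": 0, "z": 0, "wx": 0, "wy": 0, "wz": -7}, {"x": 0, "y": 0, "z": 0, "wx": 0, "wy": 0, "wz": -7}, {"x": 0, "y": 0, "z": 0, "wx": 0, "wy": 0, "wz": -7}, {"x": 0, "y": 0, "z": 0, "wx": 0, "wy": 0, "wz": -7}, {"x": 0, "y": 0, "z": 0, "wx": 0, "wy": 0, "wz": -7}, {"x": 0, "y": 0, "z": 0, "wx": 0, "wy": 0, "wz": -7}, {"x": 0, "y": 0, "z": 0, "wx": 0, "wy": 0, "wz": -7}, {"x": 0, "y": 0, "z": 0, "wx": 0, "wy": 0, "wz": -7}, {"x": -30, "y": 4, "z": 0, "wx": 0, "wy": 0, "wz": 0}, {"x": -30, "y": 4, "z": 0, "wx": 0, "wy": 0, "wz": 0}, {"x": -30, "y": 4, "z": 0, "wx": 0, "wy": 0, "wz": 0}, {"x": 0, "y": 0, "z": 0, "wx": 0, "wy": 0, "wz": 0}], "hand": 0.55}}

```text
t: 8.38
eef_pos: [0.4583, 0.2693, 0.2603]
tool_rot: [[-0.999, -0.047, -0.019], [-0.047, 0.999, -0.002], [0.019, -0.001, -1.0]]
ft_force: [-0.6, 0.2, 0.2]
finger_gap: 0.047
```

```bash
python3 - <<'E'
from h import *
c=shot("wrist","w4")
from bench import ctrl
s=ctrl.sense();print(s["t"],s["eef_pos"],np.round(s["tool_rot"],3).tolist(),s["joints"],s["finger_gap"])
for y in(.204,.268,.332): print(proj(c,(.4615,y,.076))*1.5625)
cv2.imwrite("pics/w4.png",cv2.resize(c["frame"][:,:,::-1],(800,600),interpolation=cv2.INTER_CUBIC))
E
```

```text
8.4333 [0.45599064 0.26862976 0.26001613] [[-0.999, -0.047, -0.022], [-0.047, 0.999, -0.003], [0.022, -0.002, -1.0]] [ 30.26450615  12.50778594 -15.70889561  62.9515208    0.48838705
  27.56474176] 0.04696476080613258
[267.89966007 304.17155943]
[391.48839713 309.82373056]
[514.35524825 315.44288717]
```

View pics/w4.png

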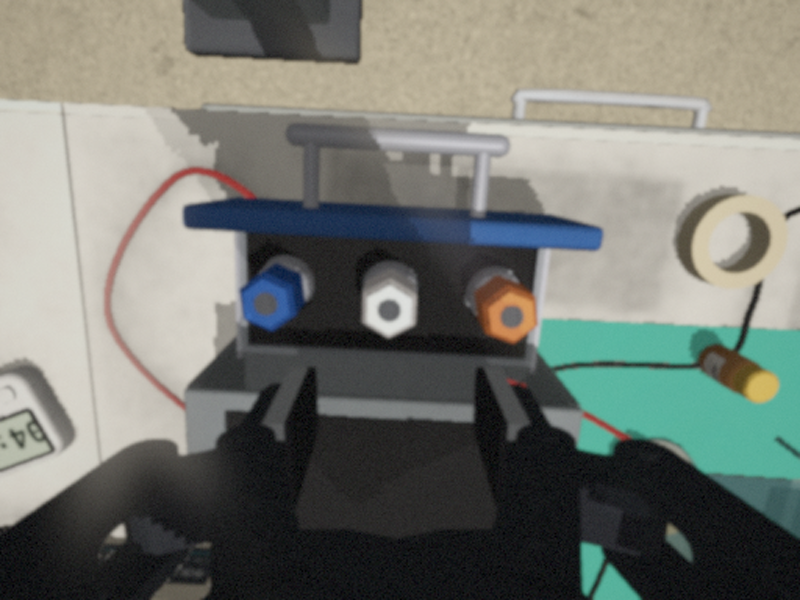

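The drawer is fully open. Driver top centres are blue (265,302), white (389,309) and orange (512,316), within 3 px of the prediction (8 viewed). White goes first, as it's the middle one.

```bash
python3 - <<'E'
from h import *
np.set_printoptions(precision=4,suppress=True)
c=pickle.load(open("pics/w4.pkl","rb"));k=1/1.5625
for u,v in[(265,302),(389,309),(512,316)]: print(at(c,u*k-.3,v*k-.3,.076))
E
```

```text
[0.4602 0.2023 0.076 ]
[0.4609 0.2664 0.076 ]
[0.4616 0.3305 0.076 ]
```

Call:
{"name": "arm_command", "arguments": {"increments": [{"x": -4, "y": -1, "z": 15, "wx": 0, "wy": -1.2, "wz": 2.6}, {"x": 0, "y": 0, "z": 15, "wx": 0, "wy": 0, "wz": 0}, {"x": 0, "y": 0, "z": 15, "wx": 0, "wy": 0, "wz": 0}, {"x": 0, "y": 0, "z": 15, "wx": 0, "wy": 0, "wz": 0}, {"x": 0, "y": 0, "z": 5, "wx": 0, "wy": 0, "wz": 0}, {"x": 0, "y": 0, "z": 0, "wx": 0, "wy": 0, "wz": 0}]}}

```text
t: 8.93
eef_pos: [0.4546, 0.2654, 0.1911]
tool_rot: [[-1.0, 0.002, -0.009], [0.002, 1.0, -0.005], [0.009, -0.005, -1.0]]
ft_force: [-0.9, 0.4, 0.0]
finger_gap: 0.0471
```

Call:
{"name": "arm_command", "arguments": {"increments": [{"x": -7, "y": 1.5, "z": 5, "wx": 0, "wy": -0.5, "wz": 0}, {"x": 0, "y": 0, "z": 10, "wx": 0, "wy": 0, "wz": 0}, {"x": 0, "y": 0, "z": 10, "wx": 0, "wy": 0, "wz": 0}, {"x": 0, "y": 0, "z": 10, "wx": 0, "wy": 0, "wz": 0}, {"x": 0, "y": 0, "z": 0, "wx": 0, "wy": 0, "wz": 0}]}}

```text
t: 9.35
eef_pos: [0.4621, 0.2672, 0.1551]
tool_rot: [[-1.0, 0.001, 0.002], [0.001, 1.0, -0.003], [-0.002, -0.003, -1.0]]
ft_force: [-0.9, -1.1, -0.7]
finger_gap: 0.0469
```

Call:
{"name": "arm_command", "arguments": {"increments": [{"x": 0.5, "y": 0, "z": 10, "wx": 0, "wy": 0, "wz": 0}, {"x": 0, "y": 0, "z": 10, "wx": 0, "wy": 0, "wz": 0}, {"x": 0, "y": 0, "z": 10, "wx": 0, "wy": 0, "wz": 0}, {"x": 0, "y": 0, "z": 9, "wx": 0, "wy": 0, "wz": 0}, {"x": 0, "y": 0, "z": 0, "wx": 0, "wy": 0, "wz": 0}, {"x": 0, "y": 0, "z": 0, "wx": 0, "wy": 0, "wz": 0}]}}

```text
t: 9.85
eef_pos: [0.4611, 0.2668, 0.1109]
tool_rot: [[-1.0, 0.001, 0.0], [0.001, 1.0, -0.004], [-0.0, -0.004, -1.0]]
ft_force: [0.4, 0.1, 0.1]
finger_gap: 0.047
```

Call:
{"name": "arm_command", "arguments": {"increments": [{"x": 0, "y": 0, "z": 0, "wx": 0, "wy": 0, "wz": 0}, {"x": 0, "y": 0, "z": 0, "wx": 0, "wy": 0, "wz": 0}, {"x": 0, "y": 0, "z": 0, "wx": 0, "wy": 0, "wz": 0}, {"x": 0, "y": 0, "z": 0, "wx": 0, "wy": 0, "wz": 0}, {"x": 0, "y": 0, "z": 0, "wx": 0, "wy": 0, "wz": 0}], "hand": 0, "grip_force": 40}}

```text
t: 10.27
eef_pos: [0.4615, 0.2669, 0.1116]
tool_rot: [[-1.0, 0.001, 0.001], [0.001, 1.0, -0.004], [-0.001, -0.004, -1.0]]
ft_force: [0.0, -0.4, -0.8]
finger_gap: 0.0275
```

Call:
{"name": "arm_command", "arguments": {"increments": [{"x": 0, "y": 0, "z": -6, "wx": 0, "wy": 0, "wz": 0}, {"x": 0, "y": 0, "z": -10, "wx": 0, "wy": 0, "wz": 0}, {"x": 0, "y": 0, "z": -15, "wx": 0, "wy": 0, "wz": 0}, {"x": 0, "y": 0, "z": -20, "wx": 0, "wy": 0, "wz": 0}, {"x": 0, "y": 0, "z": -20, "wx": 0, "wy": 0, "wz": 0}, {"x": 0, "y": 0, "z": -20, "wx": 0, "wy": 0, "wz": 0}, {"x": 0, "y": 0, "z": -20, "wx": 0, "wy": 0, "wz": 0}, {"x": 0, "y": 0, "z": -4, "wx": 0, "wy": 0, "wz": 0}, {"x": 0, "y": 0, "z": 0, "wx": 0, "wy": 0, "wz": 0}]}}

```text
t: 11.02
eef_pos: [0.4608, 0.2673, 0.2378]
tool_rot: [[-1.0, 0.001, 0.003], [0.001, 1.0, -0.003], [-0.003, -0.003, -1.0]]
ft_force: [-0.2, -0.4, -1.2]
finger_gap: 0.0277
```

Call:
{"name": "arm_command", "arguments": {"increments": [{"x": -3, "y": -20, "z": 0, "wx": 0, "wy": 0, "wz": 0}, {"x": -3, "y": -30, "z": 0, "wx": 0, "wy": 0, "wz": 0}, {"x": -3, "y": -36, "z": 0, "wx": 0, "wy": 0, "wz": 0}, {"x": -3, "y": -36, "z": 0, "wx": 0, "wy": 0, "wz": 0}, {"x": -3, "y": -36, "z": 0, "wx": 0, "wy": 0, "wz": 0}, {"x": -3, "y": -36, "z": 0, "wx": 0, "wy": 0, "wz": 0}, {"x": -3, "y": -36, "z": 0, "wx": 0, "wy": 0, "wz": 0}, {"x": -3, "y": -36, "z": 0, "wx": 0, "wy": 0, "wz": 0}, {"x": -3, "y": -36, "z": 0, "wx": 0, "wy": 0, "wz": 0}, {"x": -3, "y": -36, "z": 0, "wx": 0, "wy": 0, "wz": 0}, {"x": -3, "y": -36, "z": 0, "wx": 0, "wy": 0, "wz": 0}, {"x": 0, "y": -30, "z": 0, "wx": 0, "wy": 0, "wz": 0}, {"x": 0, "y": 0, "z": 0, "wx": 0, "wy": 0, "wz": -6}, {"x": 0, "y": 0, "z": 0, "wx": 0, "wy": 0, "wz": -6}, {"x": 0, "y": 0, "z": 0, "wx": 0, "wy": 0, "wz": -6}, {"x": 0, "y": 0, "z": 0, "wx": 0, "wy": 0, "wz": -6}, {"x": 0, "y": 0, "z": 0, "wx": 0, "wy": 0, "wz": 0}]}}

```text
t: 12.43
eef_pos: [0.4891, -0.1556, 0.2231]
tool_rot: [[-0.906, -0.424, -0.01], [-0.424, 0.906, 0.001], [0.008, 0.005, -1.0]]
ft_force: [-0.3, -0.4, -1.0]
finger_gap: 0.0271
```

Call:
{"name": "arm_command", "arguments": {"increments": [{"x": -8, "y": 5, "z": 8, "wx": 0.3, "wy": -0.5, "wz": 1.2}, {"x": -1, "y": 1, "z": 8, "wx": 0, "wy": 0, "wz": 0}, {"x": 0, "y": 0, "z": 8, "wx": 0, "wy": 0, "wz": 0}, {"x": 0, "y": 0, "z": 8, "wx": 0, "wy": 0, "wz": 0}, {"x": 0, "y": 0, "z": 0, "wx": 0, "wy": 0, "wz": 0}, {"x": 0, "y": 0, "z": 0, "wx": 0, "wy": 0, "wz": 0}]}}

```text
t: 12.93
eef_pos: [0.4924, -0.1458, 0.1854]
tool_rot: [[-0.918, -0.396, -0.005], [-0.396, 0.918, 0.001], [0.005, 0.003, -1.0]]
ft_force: [-1.2, 0.3, -0.9]
finger_gap: 0.0278
```

```bash
python3 - <<'E'
from h import *
c=shot("wrist","w5")
from bench import ctrl
s=ctrl.sense();print(s["t"],s["eef_pos"],np.round(s["tool_rot"],3).tolist(),s["finger_gap"])
# predicted pixels of grip top-corner ends if centred in the tool
R=np.array(s["tool_rot"]);p=np.array(s["eef_pos"])
for dx in(-16.2,0,16.2):
    for dz in(.0996-.064,.0996-.028): print(dx,dz,proj(c,p+R@np.array([dx/1e3,0,dz])))
print("nut",proj(c,(.4948,-.1468,.069)))
f=c["frame"];cv2.imwrite("pics/w5.png",cv2.resize(f[160:384,130:386,::-1],None,fx=3,fy=2.65,interpolation=cv2.INTER_CUBIC))
E
```

```text
12.9833 [ 0.4922486  -0.1457533   0.18539772] [[-0.918, -0.396, -0.006], [-0.396, 0.918, 0.001], [0.005, 0.003, -1.0]] 0.02725547569667023
-16.2 0.03559999999999999 [252.42228135 330.60273526]
-16.2 0.0716 [252.44332824 280.97516754]
0 0.03559999999999999 [252.42021735 292.85356576]
0 0.0716 [252.44231769 250.34230509]
16.2 0.03559999999999999 [252.4179988 252.2776025]
16.2 0.0716 [252.441249   217.94716364]
nut [248.59565534 222.19578366]
```

View pics/w5.png

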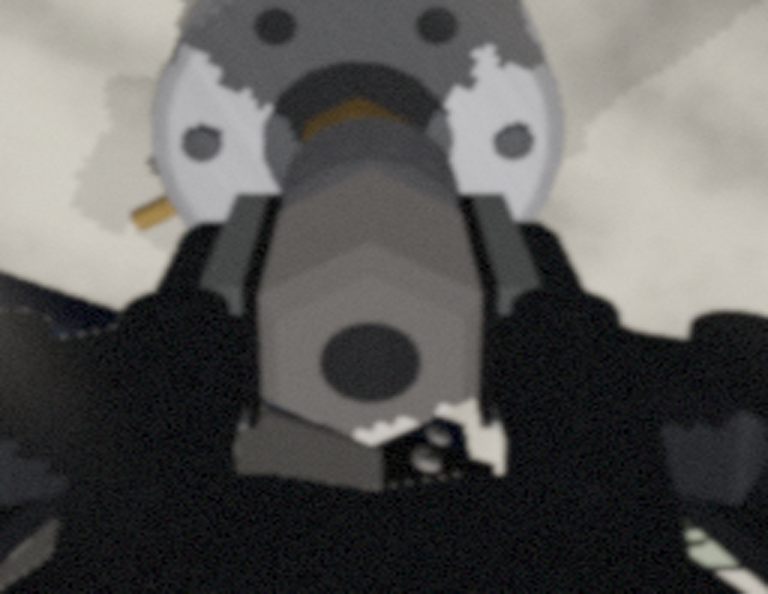

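The white driver is upright and centred in the jaws within about 1 mm (top's near corner (368,242), centre (370,362), far corner (372,442)). The nut's apex at (357,98) shows it about 2 mm to the side, matching the computed correction (9 viewed). I'll correct that and descend.

Call:
{"name": "arm_command", "arguments": {"increments": [{"x": -2.7, "y": -1.9, "z": 2, "wx": 0, "wy": -0.3, "wz": 0}, {"x": 0, "y": 0, "z": 4, "wx": 0, "wy": 0, "wz": 0}, {"x": 0, "y": 0, "z": 0, "wx": 0, "wy": 0, "wz": 0}, {"x": 0, "y": 0, "z": 0, "wx": 0, "wy": 0, "wz": 0}]}}

```text
t: 13.32
eef_pos: [0.4965, -0.147, 0.1797]
tool_rot: [[-0.919, -0.395, 0.001], [-0.395, 0.919, 0.003], [-0.002, 0.002, -1.0]]
ft_force: [0.0, -0.6, -1.3]
finger_gap: 0.0276
```

Call:
{"name": "arm_command", "arguments": {"increments": [{"x": 0.8, "y": 0.9, "z": 3, "wx": 0, "wy": 0, "wz": 0}, {"x": 0, "y": 0, "z": 3, "wx": 0, "wy": 0, "wz": 0}, {"x": 0, "y": 0, "z": 3, "wx": 0, "wy": 0, "wz": 0}, {"x": 0, "y": 0, "z": 2, "wx": 0, "wy": 0, "wz": 0}, {"x": 0, "y": 0, "z": 0, "wx": 0, "wy": 0, "wz": 0}]}}

```text
t: 13.73
eef_pos: [0.4956, -0.1466, 0.1681]
tool_rot: [[-0.919, -0.395, 0.002], [-0.395, 0.919, 0.002], [-0.003, 0.001, -1.0]]
ft_force: [-0.5, 0.1, -0.7]
finger_gap: 0.0276
```

Call:
{"name": "arm_command", "arguments": {"increments": [{"x": 0, "y": 0, "z": 2, "wx": 0, "wy": 0, "wz": 0}, {"x": 0, "y": 0, "z": 2, "wx": 0, "wy": 0, "wz": 0}, {"x": 0, "y": 0, "z": 2, "wx": 0, "wy": 0, "wz": 0}, {"x": 0, "y": 0, "z": 0, "wx": 0, "wy": 0, "wz": 0}]}}

```text
t: 14.07
eef_pos: [0.4961, -0.1466, 0.1684]
tool_rot: [[-0.919, -0.395, 0.005], [-0.395, 0.919, 0.002], [-0.006, -0.001, -1.0]]
ft_force: [0.7, 1.1, -0.7]
finger_gap: 0.0274
```

It stopped at TCP z = 0.1684, where a driver that doesn't fit would stop (0.1686). I'll press and search a little to rule out misalignment.

Call:
{"name": "arm_command", "arguments": {"increments": [{"x": 1, "y": 0, "z": 4, "wx": 0, "wy": 0, "wz": 0}, {"x": 0, "y": 1, "z": 4, "wx": 0, "wy": 0, "wz": 0}, {"x": -1.5, "y": 0, "z": 4, "wx": 0, "wy": 0, "wz": 0}, {"x": -1.5, "y": 0, "z": 4, "wx": 0, "wy": 0, "wz": 0}, {"x": 0, "y": -1.5, "z": 4, "wx": 0, "wy": 0, "wz": 0}, {"x": 0, "y": -1.5, "z": 4, "wx": 0, "wy": 0, "wz": 0}, {"x": 1.5, "y": 0, "z": 4, "wx": 0, "wy": 0, "wz": 4}, {"x": 1, "y": 0, "z": 4, "wx": 0, "wy": 0, "wz": -4}, {"x": 0, "y": 1, "z": 4, "wx": 0, "wy": 0, "wz": -4}]}}

```text
t: 14.82
eef_pos: [0.4978, -0.1461, 0.1666]
tool_rot: [[-0.889, -0.458, 0.023], [-0.458, 0.889, 0.002], [-0.021, -0.009, -1.0]]
ft_force: [-14.6, 1.9, 38.8]
finger_gap: 0.0279
```

White doesn't go on, so back it goes into the middle hole.

Call:
{"name": "arm_command", "arguments": {"increments": [{"x": 0, "y": 0, "z": -8, "wx": 0, "wy": 0, "wz": 0}, {"x": 0, "y": 0, "z": -15, "wx": 0, "wy": 0, "wz": 0}, {"x": 0, "y": 0, "z": -20, "wx": -0.5, "wy": 1.2, "wz": 0}, {"x": 0, "y": 0, "z": -20, "wx": 0, "wy": 0, "wz": 7}, {"x": 0, "y": 0, "z": -10, "wx": 0, "wy": 0, "wz": 7}, {"x": 0, "y": 0, "z": 0, "wx": 0, "wy": 0, "wz": 7}, {"x": 0, "y": 0, "z": 0, "wx": 0, "wy": 0, "wz": 6}, {"x": 0, "y": 0, "z": 0, "wx": 0, "wy": 0, "wz": 0}, {"x": 0, "y": 0, "z": 0, "wx": 0, "wy": 0, "wz": 0}]}}

```text
t: 15.57
eef_pos: [0.4971, -0.1463, 0.2445]
tool_rot: [[-1.0, 0.01, 0.003], [0.01, 1.0, -0.001], [-0.003, -0.001, -1.0]]
ft_force: [0.2, 0.5, -0.6]
finger_gap: 0.0275
```

Call:
{"name": "arm_command", "arguments": {"increments": [{"x": 2, "y": 20, "z": 0, "wx": 0, "wy": 0, "wz": 0}, {"x": 3, "y": 30, "z": 0, "wx": 0, "wy": 0, "wz": 0}, {"x": 3, "y": 36, "z": 0, "wx": 0, "wy": 0, "wz": 0}, {"x": 3, "y": 36, "z": 0, "wx": 0, "wy": 0, "wz": 0}, {"x": 3, "y": 36, "z": 0, "wx": 0, "wy": 0, "wz": 0}, {"x": 3, "y": 36, "z": 0, "wx": 0, "wy": 0, "wz": 0}, {"x": 3, "y": 36, "z": 0, "wx": 0, "wy": 0, "wz": 0}, {"x": 3, "y": 36, "z": 0, "wx": 0, "wy": 0, "wz": 0}, {"x": 3, "y": 36, "z": 0, "wx": 0, "wy": 0, "wz": 0}, {"x": 3, "y": 36, "z": 0, "wx": 0, "wy": 0, "wz": 0}, {"x": 3, "y": 36, "z": 0, "wx": 0, "wy": 0, "wz": 0}, {"x": 0, "y": 30, "z": 0, "wx": 0, "wy": 0, "wz": 0}, {"x": 0, "y": 0, "z": 0, "wx": 0, "wy": 0, "wz": 0}, {"x": 0, "y": 0, "z": 0, "wx": 0, "wy": 0, "wz": 0}]}}

```text
t: 16.73
eef_pos: [0.4604, 0.2747, 0.2369]
tool_rot: [[-1.0, -0.028, -0.0], [-0.028, 1.0, -0.003], [0.0, -0.003, -1.0]]
ft_force: [-0.1, -0.1, -0.8]
finger_gap: 0.0269
```

Call:
{"name": "arm_command", "arguments": {"increments": [{"x": -0.8, "y": -7.5, "z": 10, "wx": 0, "wy": 0, "wz": 1.6}, {"x": 0, "y": 0, "z": 15, "wx": 0, "wy": 0, "wz": 0}, {"x": 0, "y": 0, "z": 15, "wx": 0, "wy": 0, "wz": 0}, {"x": 0, "y": 0, "z": 15, "wx": 0, "wy": 0, "wz": 0}, {"x": 0, "y": 0, "z": 15, "wx": 0, "wy": 0, "wz": 0}, {"x": 0, "y": 0, "z": 12, "wx": 0, "wy": 0, "wz": 0}, {"x": 0, "y": 0, "z": 0, "wx": 0, "wy": 0, "wz": 0}, {"x": 0, "y": 0, "z": 0, "wx": 0, "wy": 0, "wz": 0}]}}

```text
t: 17.4
eef_pos: [0.4608, 0.254, 0.1461]
tool_rot: [[-1.0, 0.011, -0.004], [0.011, 1.0, -0.009], [0.004, -0.009, -1.0]]
ft_force: [-0.6, -0.5, 0.3]
finger_gap: 0.0273
```

Call:
{"name": "arm_command", "arguments": {"increments": [{"x": 0, "y": 12, "z": 0, "wx": -0.5, "wy": 0, "wz": -0.5}, {"x": 0, "y": 0, "z": 0, "wx": 0, "wy": 0, "wz": 0}, {"x": 0, "y": 0, "z": 0, "wx": 0, "wy": 0, "wz": 0}]}}

```text
t: 17.65
eef_pos: [0.4615, 0.2645, 0.1467]
tool_rot: [[-1.0, 0.005, -0.004], [0.005, 1.0, 0.0], [0.004, 0.0, -1.0]]
ft_force: [-0.5, 0.1, -0.8]
finger_gap: 0.0274
```

Call:
{"name": "arm_command", "arguments": {"increments": [{"x": 0, "y": 2.4, "z": 3, "wx": 0, "wy": 0, "wz": 0}, {"x": 0, "y": 0, "z": 7, "wx": 0, "wy": 0, "wz": 0}, {"x": 0, "y": 0, "z": 5, "wx": 0, "wy": 0, "wz": 0}, {"x": 0, "y": 0, "z": 0, "wx": 0, "wy": 0, "wz": 0}]}}

```text
t: 17.98
eef_pos: [0.4631, 0.2683, 0.1326]
tool_rot: [[-1.0, 0.005, 0.001], [0.005, 1.0, 0.002], [-0.001, 0.002, -1.0]]
ft_force: [0.7, -0.7, -1.4]
finger_gap: 0.0275
```

Call:
{"name": "arm_command", "arguments": {"increments": [{"x": 1.5, "y": -1.2, "z": 0, "wx": 0, "wy": 0, "wz": 0}, {"x": 0, "y": 0, "z": 3, "wx": 0, "wy": 0, "wz": 0}, {"x": 0, "y": 0, "z": 4, "wx": 0, "wy": 0, "wz": 0}, {"x": 0, "y": 0, "z": 4, "wx": 0, "wy": 0, "wz": 0}, {"x": 0, "y": 0, "z": 4, "wx": 0, "wy": 0, "wz": 0}, {"x": 0, "y": 0, "z": 2, "wx": 0, "wy": 0, "wz": 0}]}}

```text
t: 18.48
eef_pos: [0.4611, 0.2671, 0.1138]
tool_rot: [[-1.0, 0.004, 0.0], [0.004, 1.0, 0.002], [-0.0, 0.002, -1.0]]
ft_force: [-0.8, 0.1, 0.1]
finger_gap: 0.0275
```

Call:
{"name": "arm_command", "arguments": {"increments": [{"x": 0, "y": 0, "z": 2, "wx": 0, "wy": 0, "wz": 0}, {"x": 0, "y": 0, "z": 2, "wx": 0, "wy": 0, "wz": 0}, {"x": 0, "y": 0, "z": 2, "wx": 0, "wy": 0, "wz": 0}]}}

```text
t: 18.73
eef_pos: [0.4638, 0.2671, 0.1107]
tool_rot: [[-1.0, 0.005, 0.007], [0.005, 1.0, 0.001], [-0.007, 0.001, -1.0]]
ft_force: [-2.0, -5.0, 21.5]
finger_gap: 0.0274
```

The driver is on the floor of its hole (21 N push at z = 0.1107). Release, lift and go over to blue at y≈0.203.

Call:
{"name": "arm_command", "arguments": {"increments": [{"x": 0, "y": 0, "z": 0, "wx": 0, "wy": 0, "wz": 0}, {"x": 0, "y": 0, "z": 0, "wx": 0, "wy": 0, "wz": 0}, {"x": 0, "y": 0, "z": 0, "wx": 0, "wy": 0, "wz": 0}, {"x": 0, "y": 0, "z": -8, "wx": 0, "wy": 0, "wz": 0}, {"x": 0, "y": 0, "z": -12, "wx": 0, "wy": 0, "wz": 0}, {"x": 0, "y": 0, "z": -20, "wx": 0, "wy": 0, "wz": 0}, {"x": 0, "y": 0, "z": -20, "wx": 0, "wy": 0, "wz": 0}, {"x": 0, "y": 0, "z": 0, "wx": 0, "wy": 0, "wz": 0}, {"x": 1, "y": -20, "z": 0, "wx": 0, "wy": 0, "wz": 0}, {"x": 1, "y": -22, "z": 0, "wx": 0, "wy": 0, "wz": 0}, {"x": 0, "y": -20, "z": 0, "wx": 0, "wy": 0, "wz": 0}, {"x": 0, "y": 0, "z": 0, "wx": 0, "wy": 0, "wz": 0}, {"x": 0, "y": 0, "z": 0, "wx": 0, "wy": 0, "wz": 0}], "hand": 0.5}}

```text
t: 19.82
eef_pos: [0.4612, 0.2043, 0.1753]
tool_rot: [[-1.0, 0.002, 0.008], [0.002, 1.0, 0.003], [-0.008, 0.003, -1.0]]
ft_force: [-0.7, 0.1, 0.6]
finger_gap: 0.0427
```

```bash
python3 - <<'E'
from h import *
np.set_printoptions(precision=4,suppress=True)
c=shot("wrist","w6")
from bench import ctrl
s=ctrl.sense();print(s["t"],s["eef_pos"],np.round(s["tool_rot"],3).tolist(),s["finger_gap"])
for y in(.2023,.2664,.3305): print(proj(c,(.461,y,.076))*1.5625)
cv2.imwrite("pics/w6.png",cv2.resize(c["frame"][:,:,::-1],(800,600),interpolation=cv2.INTER_CUBIC))
E
```

```text
19.8667 [0.4611 0.2044 0.1752] [[-1.0, 0.002, 0.008], [0.002, 1.0, 0.003], [-0.008, 0.003, -1.0]] 0.04270046432863942
[387.1603 355.6497]
[567.8615 355.0045]
[748.0682 354.361 ]
```

View pics/w6.png

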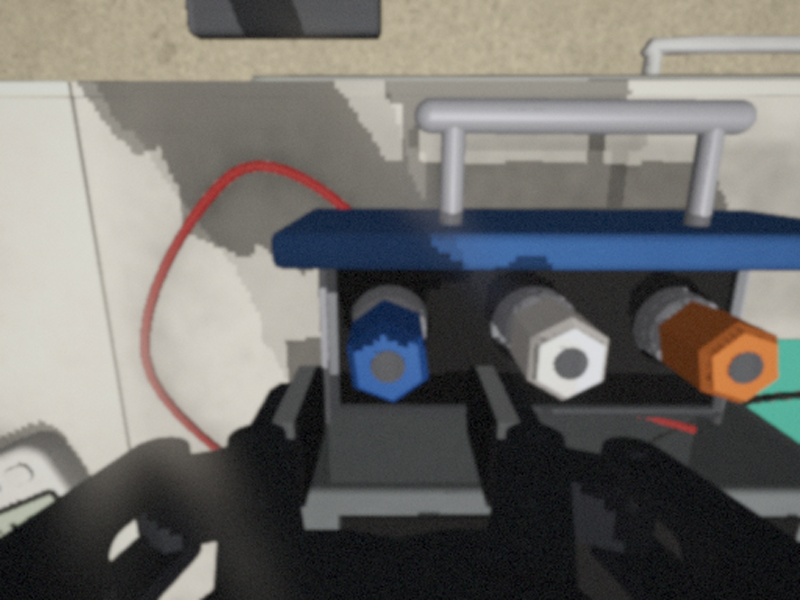

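White stands upright in its hole at (571,362), blue is at (388,366) and orange at (745,367) (10 viewed). I'll take blue.

Call:
{"name": "arm_command", "arguments": {"increments": [{"x": 0, "y": -1.5, "z": 5, "wx": 0, "wy": 0.4, "wz": 0}, {"x": 0, "y": 0, "z": 10, "wx": 0, "wy": 0, "wz": 0}, {"x": 0, "y": 0, "z": 10, "wx": 0, "wy": 0, "wz": 0}, {"x": 0, "y": 0, "z": 0, "wx": 0, "wy": 0, "wz": 0}]}}

```text
t: 20.2
eef_pos: [0.4614, 0.205, 0.1476]
tool_rot: [[-1.0, -0.0, 0.0], [-0.0, 1.0, 0.004], [-0.0, 0.004, -1.0]]
ft_force: [0.2, -0.4, 0.0]
finger_gap: 0.0425
```

Call:
{"name": "arm_command", "arguments": {"increments": [{"x": 0, "y": -2, "z": 6, "wx": 0, "wy": 0, "wz": 0}, {"x": 0, "y": 0, "z": 10, "wx": 0, "wy": 0, "wz": 0}, {"x": 0, "y": 0, "z": 10, "wx": 0, "wy": 0, "wz": 0}, {"x": 0, "y": 0, "z": 9, "wx": 0, "wy": 0, "wz": 0}, {"x": 0, "y": 0, "z": 0, "wx": 0, "wy": 0, "wz": 0}, {"x": 0, "y": 0, "z": 0, "wx": 0, "wy": 0, "wz": 0}]}}

```text
t: 20.7
eef_pos: [0.4599, 0.2034, 0.1062]
tool_rot: [[-1.0, -0.002, -0.003], [-0.002, 1.0, 0.002], [0.003, 0.002, -1.0]]
ft_force: [-0.1, -0.5, 0.4]
finger_gap: 0.0427
```

Call:
{"name": "arm_command", "arguments": {"increments": [{"x": 0, "y": 0, "z": 0, "wx": 0, "wy": 0, "wz": 0}, {"x": 0, "y": 0, "z": 0, "wx": 0, "wy": 0, "wz": 0}, {"x": 0, "y": 0, "z": 0, "wx": 0, "wy": 0, "wz": 0}, {"x": 0, "y": 0, "z": 0, "wx": 0, "wy": 0, "wz": 0}, {"x": 0, "y": 0, "z": 0, "wx": 0, "wy": 0, "wz": 0}], "hand": 0}}

```text
t: 21.12
eef_pos: [0.4603, 0.2034, 0.107]
tool_rot: [[-1.0, -0.002, -0.003], [-0.002, 1.0, 0.002], [0.003, 0.002, -1.0]]
ft_force: [-0.2, 0.2, -1.0]
finger_gap: 0.0289
```

Call:
{"name": "arm_command", "arguments": {"increments": [{"x": 0, "y": 0, "z": -6, "wx": 0, "wy": 0, "wz": 0}, {"x": 0, "y": 0, "z": -10, "wx": 0, "wy": 0, "wz": 0}, {"x": 0, "y": 0, "z": -15, "wx": 0, "wy": 0, "wz": 0}, {"x": 0, "y": 0, "z": -20, "wx": 0, "wy": 0, "wz": 0}, {"x": 0, "y": 0, "z": -20, "wx": 0, "wy": 0, "wz": 0}, {"x": 0, "y": 0, "z": -20, "wx": 0, "wy": 0, "wz": 0}, {"x": 0, "y": 0, "z": -20, "wx": 0, "wy": 0, "wz": 0}, {"x": 0, "y": 0, "z": -4, "wx": 0, "wy": 0, "wz": 0}, {"x": 0, "y": 0, "z": 0, "wx": 0, "wy": 0, "wz": 0}]}}

```text
t: 21.87
eef_pos: [0.4601, 0.203, 0.2331]
tool_rot: [[-1.0, -0.002, -0.001], [-0.002, 1.0, 0.003], [0.001, 0.003, -1.0]]
ft_force: [0.3, 0.3, -1.4]
finger_gap: 0.0289
```

Call:
{"name": "arm_command", "arguments": {"increments": [{"x": -4, "y": -20, "z": 0, "wx": 0, "wy": 0, "wz": 0}, {"x": -4, "y": -30, "z": 0, "wx": 0, "wy": 0, "wz": 0}, {"x": -4, "y": -36, "z": 0, "wx": 0, "wy": 0, "wz": 0}, {"x": -4, "y": -36, "z": 0, "wx": 0, "wy": 0, "wz": 0}, {"x": -4, "y": -36, "z": 0, "wx": 0, "wy": 0, "wz": 0}, {"x": -4, "y": -36, "z": 0, "wx": 0, "wy": 0, "wz": 0}, {"x": -4, "y": -36, "z": 0, "wx": 0, "wy": 0, "wz": 0}, {"x": -4, "y": -36, "z": 0, "wx": 0, "wy": 0, "wz": 0}, {"x": -4, "y": -36, "z": 0, "wx": 0, "wy": 0, "wz": 0}, {"x": -4, "y": -28, "z": 0, "wx": 0, "wy": 0, "wz": 0}, {"x": 0, "y": -10, "z": 0, "wx": 0, "wy": 0, "wz": 0}, {"x": 0, "y": 0, "z": 0, "wx": 0, "wy": 0, "wz": -6}, {"x": 0, "y": 0, "z": 0, "wx": 0, "wy": 0, "wz": -6}, {"x": 0, "y": 0, "z": 0, "wx": 0, "wy": 0, "wz": -6}, {"x": 0, "y": 0, "z": 0, "wx": 0, "wy": 0, "wz": -5}, {"x": 0, "y": 0, "z": 0, "wx": 0, "wy": 0, "wz": 0}, {"x": 0, "y": 0, "z": 0, "wx": 0, "wy": 0, "wz": 0}]}}

```text
t: 23.28
eef_pos: [0.4967, -0.15, 0.2166]
tool_rot: [[-0.912, -0.41, -0.014], [-0.41, 0.912, 0.01], [0.009, 0.015, -1.0]]
ft_force: [-0.1, 0.2, -0.9]
finger_gap: 0.0291
```

Call:
{"name": "arm_command", "arguments": {"increments": [{"x": 0, "y": 2, "z": 6, "wx": 0.85, "wy": -0.5, "wz": 0}, {"x": 0, "y": 0, "z": 8, "wx": 0, "wy": 0, "wz": 0}, {"x": 0, "y": 0, "z": 8, "wx": 0, "wy": 0, "wz": 0}, {"x": 0, "y": 0, "z": 8, "wx": 0, "wy": 0, "wz": 0}, {"x": 0, "y": 0, "z": 0, "wx": 0, "wy": 0, "wz": 0}, {"x": 0, "y": 0, "z": 0, "wx": 0, "wy": 0, "wz": 0}]}}

```text
t: 23.78
eef_pos: [0.4947, -0.1464, 0.1824]
tool_rot: [[-0.915, -0.404, -0.004], [-0.404, 0.915, 0.002], [0.003, 0.003, -1.0]]
ft_force: [0.4, -0.2, -0.5]
finger_gap: 0.0289
```

```bash
cat >chk.py <<'E'
import sys
from h import *
from bench import ctrl
np.set_printoptions(precision=4,suppress=True)
def chk(name,L):
    c=shot("wrist",name);s=ctrl.sense();R=np.array(s["tool_rot"]);p=np.array(s["eef_pos"])
    print(s["t"],p,np.round(R,3).tolist(),s["finger_gap"])
    for dx in(16.2,0,-16.2): print("top",dx,proj(c,p+R@np.array([dx/1e3,0,L-.064])))
    print("lip front",proj(c,p+R@np.array([.016,0,L])))
    print("nut",proj(c,(.4948,-.1468,.069)))
    f=c["frame"];cv2.imwrite(f"pics/{name}.png",cv2.resize(f[160:384,130:386,::-1],None,fx=3,fy=2.65,interpolation=cv2.INTER_CUBIC))
    hsv=cv2.cvtColor(f,cv2.COLOR_RGB2HSV)[:,225:285]
    for lo,hi in((100,130),(3,22)):
        m=(hsv[...,0]>lo)&(hsv[...,0]<hi)&(hsv[...,1]>110)&(hsv[...,2]>35);yy,xx=np.nonzero(m[230:345]);
        if len(yy)>50: print("hue",lo,"rows",230+yy.min(),230+yy.max(),"cols",225+xx.min(),225+xx.max(),len(yy))
chk(sys.argv[1],float(sys.argv[2]))
E
python3 chk.py w7 .095
```

```text
23.8333 [ 0.4945 -0.1463  0.1823] [[-0.915, -0.404, -0.004], [-0.404, 0.915, 0.002], [0.003, 0.003, -1.0]] 0.02905150121049062
top 16.2 [252.4602 258.1294]
top 0 [252.4617 300.0408]
top -16.2 [252.4632 338.9238]
lip front [252.4877 203.3547]
nut [250.9787 220.6043]
hue 100 rows 239 344 cols 225 284 4806
```

View pics/w7.png

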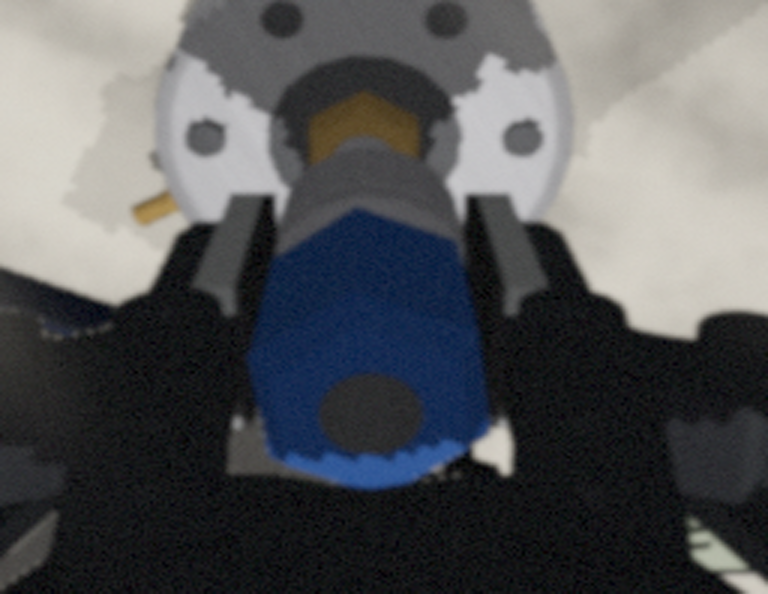

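Blue is held about 4–5 mm off-centre along the tool's x (top centre (371,412), lip front (368,140)) and is slightly turned. It looks as if the drawer was pushed in a few mm when white was set down (11 viewed). I'll quantify this.

```bash
python3 - <<'E'
from h import *
np.set_printoptions(precision=4,suppress=True)
from scipy.optimize import brentq
def row(c,p,R,dx,dy,L): return proj(c,p+R@np.array([dx/1e3,dy/1e3,L]))
for n,p,R,L,lip,circ in [("w5",[.49225,-.14575,.1854],[[-0.918,-0.396,-0.006],[-0.396,0.918,0.001],[0.005,0.003,-1.0]],.0996,160+118/2.65,160+362/2.65),("w7",[.4945,-.1463,.1823],[[-0.915,-0.404,-0.004],[-0.404,0.915,0.002],[0.003,0.003,-1.0]],.095,160+140/2.65,160+412/2.65)]:
    c=pickle.load(open(f"pics/{n}.pkl","rb"));p=np.array(p);R=np.array(R)
    print(n,"lip dx",brentq(lambda d:row(c,p,R,d+16,0,L)[1]-lip,-30,30),"circ dx",brentq(lambda d:row(c,p,R,d,0,L-.064)[1]-circ,-30,30))
# drawer: w4 vs w6
k=1/1.5625
a=pickle.load(open("pics/w4.pkl","rb"));b=pickle.load(open("pics/w6.pkl","rb"))
print("front top inner edge w4",at(a,395*k,243*k,.091),"w6",at(b,550*k,268*k,.091))
print("front top outer edge w4",at(a,395*k,208*k,.091),"w6",at(b,550*k,233*k,.091), at(b,550*k,210*k,.091))
print("handle w4",at(a,398*k,138*k,.07),"w6",at(b,585*k,117*k,.07))
print("unit top edge w6",at(b,400*k,488*k,.094),at(b,400*k,512*k,.094))
for u,v in[(388,366),(571,362),(745,367)]: print(at(b,u*k-.3,v*k-.3,.076))
E
```

```text
w5 lip dx -2.080084157730096 circ dx -1.5701507353862734
w7 lip dx -5.315282491964468 circ dx -6.333679169478961
front top inner edge w4 [0.4247 0.2681 0.091 ] w6 [0.4263 0.2528 0.091 ]
front top outer edge w4 [0.4085 0.2673 0.091 ] w6 [0.4156 0.2519 0.091 ] [0.4087 0.2514 0.091 ]
handle w4 [0.3761 0.2672 0.07  ] w6 [0.381  0.2667 0.07  ]
unit top edge w6 [0.5024 0.2066 0.094 ] [0.512  0.2066 0.094 ]
[0.4648 0.2024 0.076 ]
[0.4635 0.2676 0.076 ]
[0.4657 0.3301 0.076 ]
```

```bash
python3 - <<'E'
from h import *
c=pickle.load(open("pics/w7.pkl","rb"));t=np.array([-.915,-.404,0]);n=np.array([.4948,-.1468,0])
for z in(.069,.066,.055):
  for r in(12.7,11.5): print(z,r,proj(c,n+t*r/1e3+[0,0,z]))
print("meas apex",130+366/3,160+92/2.65)
print("washer front edge",proj(c,n+t*.021+[0,0,.055]),"meas",130+362/3,160+57/2.65)
# bolts: two near
for a in(-6.3,53.7,113.7,173.7,233.7): print(a,proj(c,n+.0343*np.array([np.cos(np.radians(a)),np.sin(np.radians(a)),0])+[0,0,.052]))
print("meas bolts",[(130+u/3,160+v/2.65) for u,v in((282,19),(446,19),(206,138),(523,138))])
# socket/grip boundary: steel at z 26-28, corner of grip at z=28 apex crop(360,210); collar top rim (radius16,z=26)
p=np.array([.4945,-.1463,.1823]);R=np.array([[-0.915,-0.404,-0.004],[-0.404,0.915,0.002],[0.003,0.003,-1.0]])
for d in(0,-3,-5): print(d,"grip bottom apex",proj(c,p+R@np.array([(16.2+d)/1e3,0,.095-.028])),"lip",proj(c,p+R@np.array([(16+d)/1e3,0,.095])),"lip+1up",proj(c,p+R@np.array([(16+d)/1e3,0,.094])))
print("meas grip apex",130+358/3,160+208/2.65,"lip",130+368/3,160+138/2.65)
E
```

```text
0.069 12.7 [250.94896114 200.15014556]
0.069 11.5 [250.95181993 202.11339923]
0.066 12.7 [250.95626367 198.73193776]
0.066 11.5 [250.95906799 200.66825142]
0.055 12.7 [250.98127183 193.87515478]
0.055 11.5 [250.98389235 195.71867041]
meas apex 252.0 194.7169811320755
washer front edge [250.96292259 180.96657715] meas 250.66666666666669 181.50943396226415
-6.3 [225.38562151 253.73534866]
53.7 [276.55296249 253.7462832 ]
113.7 [304.0377831  211.66349485]
173.7 [278.59601927 166.29363776]
233.7 [223.48675181 166.21004647]
meas bolts [(224.0, 167.16981132075472), (278.66666666666663, 167.16981132075472), (198.66666666666669, 212.0754716981132), (304.33333333333337, 212.0754716981132)]
0 grip bottom apex [252.602598   221.27713281] lip [252.60268459 203.28978684] lip+1up [252.60268268 203.84746757]
-3 grip bottom apex [252.60295015 227.58258234] lip [252.60298135 208.69364772] lip+1up [252.60298111 209.27898569]
-5 grip bottom apex [252.60318278 231.74807562] lip [252.60317768 212.26862327] lip+1up [252.60317854 212.87210339]
meas grip apex 249.33333333333331 238.49056603773585 lip 252.66666666666669 212.0754716981132
```

Bolts and washer reproject within 0.5 mm, so the nut's position is solid. Blue sits about -5 mm along tool x, and white had been at about -2 mm, not +0.7. White's trial was therefore about 2–3 mm off, and counts as inconclusive. I'll align blue properly.

Call:
{"name": "arm_command", "arguments": {"increments": [{"x": 4.6, "y": -0.6, "z": 0, "wx": 0, "wy": 0, "wz": 4}, {"x": 0, "y": 0, "z": 0, "wx": 0, "wy": 0, "wz": 0}, {"x": 0, "y": 0, "z": 0, "wx": 0, "wy": 0, "wz": 0}]}}

```text
t: 24.08
eef_pos: [0.4911, -0.1489, 0.1827]
tool_rot: [[-0.941, -0.338, -0.004], [-0.338, 0.941, 0.002], [0.003, 0.003, -1.0]]
ft_force: [-0.4, 0.9, -1.1]
finger_gap: 0.029
```

Within 0.6 mm. Down to contact.

Call:
{"name": "arm_command", "arguments": {"increments": [{"x": 0.5, "y": 0, "z": 4, "wx": 0, "wy": 0, "wz": 0}, {"x": 0, "y": 0, "z": 5, "wx": 0, "wy": 0, "wz": 0}, {"x": 0, "y": 0, "z": 5, "wx": 0, "wy": 0, "wz": 0}, {"x": 0, "y": 0, "z": 3, "wx": 0, "wy": 0, "wz": 0}, {"x": 0, "y": 0, "z": 2, "wx": 0, "wy": 0, "wz": 0}, {"x": 0, "y": 0, "z": 2, "wx": 0, "wy": 0, "wz": 0}, {"x": 0, "y": 0, "z": 2, "wx": 0, "wy": 0, "wz": 0}]}}

```text
t: 24.67
eef_pos: [0.4932, -0.1493, 0.1623]
tool_rot: [[-0.94, -0.342, 0.003], [-0.342, 0.94, 0.002], [-0.003, 0.001, -1.0]]
ft_force: [-9.0, 2.2, 27.5]
finger_gap: 0.0292
```

Call:
{"name": "arm_command", "arguments": {"increments": [{"x": 0, "y": 0, "z": -1, "wx": 0, "wy": 0, "wz": 0}, {"x": 2.5, "y": 0, "z": 1, "wx": 0, "wy": 0, "wz": 0}, {"x": 0.5, "y": 0, "z": 2, "wx": 0, "wy": 0, "wz": 0}, {"x": 0.5, "y": 0, "z": 2, "wx": 0, "wy": 0, "wz": 0}, {"x": 0.5, "y": 0, "z": 2, "wx": 0, "wy": 0, "wz": 0}, {"x": 0.5, "y": 0, "z": 2, "wx": 0, "wy": 0, "wz": 0}]}}

```text
t: 25.17
eef_pos: [0.4907, -0.1503, 0.1626]
tool_rot: [[-0.939, -0.344, 0.011], [-0.344, 0.939, 0.003], [-0.011, -0.001, -1.0]]
ft_force: [-8.0, 2.8, 22.6]
finger_gap: 0.0288
```

Call:
{"name": "arm_command", "arguments": {"increments": [{"x": 1.5, "y": 1, "z": 1, "wx": 0, "wy": 0.6, "wz": 0}, {"x": 0.5, "y": 0.5, "z": 2, "wx": 0, "wy": 0, "wz": 0}, {"x": 0.5, "y": 0, "z": 2, "wx": 0, "wy": 0, "wz": 0}, {"x": 0.5, "y": 0.5, "z": 2, "wx": 0, "wy": 0, "wz": 0}, {"x": 0.5, "y": 0, "z": 2, "wx": 0, "wy": 0, "wz": 0}, {"x": 0.5, "y": 0, "z": 2, "wx": 0, "wy": 0, "wz": 0}]}}

```text
t: 25.67
eef_pos: [0.4896, -0.1502, 0.1627]
tool_rot: [[-0.938, -0.345, 0.014], [-0.345, 0.938, -0.001], [-0.013, -0.006, -1.0]]
ft_force: [-7.3, 3.0, 22.8]
finger_gap: 0.0289
```

Call:
{"name": "arm_command", "arguments": {"increments": [{"x": 0, "y": 0, "z": -4, "wx": 0, "wy": 0, "wz": 0}, {"x": 0, "y": 0, "z": -2, "wx": 0.2, "wy": 0.8, "wz": 0}, {"x": 0, "y": 0, "z": 0, "wx": 0, "wy": 0, "wz": 0}, {"x": 0, "y": 0, "z": 0, "wx": 0, "wy": 0, "wz": 0}]}}

```text
t: 26.0
eef_pos: [0.4891, -0.1504, 0.1688]
tool_rot: [[-0.938, -0.346, 0.002], [-0.345, 0.938, -0.011], [0.002, -0.011, -1.0]]
ft_force: [-0.4, -0.2, -1.1]
finger_gap: 0.0289
```

```bash
cat > edge.py <<'E'
import sys
from h import *
from bench import ctrl
np.set_printoptions(precision=4,suppress=True)
c=shot("wrist",sys.argv[1]);L=float(sys.argv[2]);s=ctrl.sense();R=np.array(s["tool_rot"]);p=np.array(s["eef_pos"])
print(s["t"],p,np.round(R,3).tolist())
f=c["frame"]
for r in range(184,246,1): print(r,f[r,250:254].mean(0).astype(int).tolist(),end=" ")
print()
for d in(0,-3,-5,-7): print(d,"lip",proj(c,p+R@np.array([(16+d)/1e3,0,L])))
# socket side edges: at row of a wide cylinder part print columns profile
r=int(proj(c,p+R@np.array([.010,0,L-.012]))[1]);print("row",r,[ (x,f[r,x].tolist()) for x in range(212,292,2)])
E
python3 edge.py w8 .095
```

```text
26.05 [ 0.4891 -0.1503  0.1686] [[-0.938, -0.346, 0.001], [-0.346, 0.938, -0.01], [0.002, -0.01, -1.0]]
184 [93, 93, 94] 185 [93, 93, 95] 186 [94, 93, 96] 187 [96, 96, 98] 188 [93, 95, 95] 189 [95, 95, 97] 190 [94, 94, 96] 191 [95, 94, 97] 192 [94, 93, 95] 193 [94, 94, 96] 194 [93, 93, 95] 195 [92, 90, 92] 196 [80, 79, 82] 197 [64, 64, 66] 198 [46, 46, 47] 199 [42, 42, 44] 200 [44, 42, 44] 201 [44, 44, 46] 202 [40, 41, 41] 203 [42, 42, 44] 204 [43, 42, 43] 205 [43, 43, 42] 206 [43, 42, 44] 207 [42, 43, 44] 208 [44, 44, 45] 209 [45, 46, 47] 210 [46, 45, 45] 211 [46, 44, 43] 212 [53, 48, 43] 213 [61, 53, 42] 214 [67, 59, 50] 215 [70, 66, 60] 216 [71, 70, 69] 217 [71, 72, 72] 218 [70, 68, 70] 219 [69, 68, 69] 220 [71, 71, 72] 221 [70, 69, 71] 222 [69, 69, 71] 223 [67, 68, 70] 224 [68, 68, 71] 225 [70, 68, 72] 226 [68, 68, 70] 227 [71, 70, 72] 228 [71, 70, 73] 229 [71, 70, 72] 230 [69, 68, 70] 231 [69, 69, 71] 232 [70, 69, 70] 233 [71, 70, 73] 234 [74, 74, 77] 235 [81, 81, 83] 236 [83, 84, 86] 237 [84, 85, 87] 238 [78, 80, 86] 239 [64, 68, 80] 240 [44, 53, 72] 241 [29, 39, 69] 242 [18, 3
[... 345 characters left out ...]
26, [45, 47, 47]), (228, [41, 42, 43]), (230, [39, 40, 42]), (232, [49, 51, 52]), (234, [63, 60, 62]), (236, [72, 71, 74]), (238, [68, 69, 70]), (240, [66, 67, 69]), (242, [66, 69, 71]), (244, [71, 69, 73]), (246, [67, 66, 66]), (248, [72, 74, 74]), (250, [69, 71, 72]), (252, [69, 70, 71]), (254, [68, 69, 70]), (256, [69, 69, 71]), (258, [70, 68, 69]), (260, [66, 68, 71]), (262, [68, 69, 71]), (264, [69, 72, 72]), (266, [67, 67, 70]), (268, [68, 68, 70]), (270, [70, 74, 73]), (272, [70, 69, 65]), (274, [66, 60, 53]), (276, [54, 54, 56]), (278, [78, 80, 78]), (280, [99, 99, 101]), (282, [96, 97, 100]), (284, [97, 98, 100]), (286, [99, 99, 102]), (288, [102, 102, 106]), (290, [153, 155, 156])]
```

Blue's lip was still about 1.6 mm off in y. I'll correct that and press again.

Call:
{"name": "arm_command", "arguments": {"increments": [{"x": -0.8, "y": 0.5, "z": 0, "wx": -0.55, "wy": 0, "wz": 0}, {"x": 0, "y": 0, "z": 0, "wx": 0, "wy": 0, "wz": 0}, {"x": 0, "y": 0, "z": 0, "wx": 0, "wy": 0, "wz": 0}]}}

```text
t: 26.3
eef_pos: [0.4893, -0.1493, 0.1672]
tool_rot: [[-0.938, -0.346, -0.004], [-0.346, 0.938, -0.0], [0.004, 0.001, -1.0]]
ft_force: [-0.0, 0.0, -1.3]
finger_gap: 0.0291
```

Call:
{"name": "arm_command", "arguments": {"increments": [{"x": -0.4, "y": 0, "z": 2, "wx": 0, "wy": 0, "wz": 0}, {"x": 0, "y": 0, "z": 2, "wx": 0, "wy": 0, "wz": 0}, {"x": 0, "y": 0, "z": 1.5, "wx": 0, "wy": 0, "wz": 0}, {"x": 0, "y": 0, "z": 1.5, "wx": 0, "wy": 0, "wz": 0}, {"x": 0, "y": 0, "z": 1.5, "wx": 0, "wy": 0, "wz": 0}, {"x": 0, "y": 0, "z": 1.5, "wx": 0, "wy": 0, "wz": 0}]}}

```text
t: 26.8
eef_pos: [0.4896, -0.1493, 0.163]
tool_rot: [[-0.938, -0.346, -0.002], [-0.346, 0.938, -0.0], [0.002, 0.0, -1.0]]
ft_force: [-5.4, 0.9, 15.7]
finger_gap: 0.029
```

Call:
{"name": "arm_command", "arguments": {"increments": [{"x": 0.8, "y": 0, "z": 1.5, "wx": 0, "wy": 0, "wz": 0}, {"x": 0.8, "y": 0, "z": 1.5, "wx": 0, "wy": 0, "wz": 0}, {"x": 0, "y": 1, "z": 1.5, "wx": 0, "wy": 0, "wz": 0}, {"x": -1, "y": 0, "z": 1.5, "wx": 0, "wy": 0, "wz": 0}, {"x": -1, "y": 0, "z": 1.5, "wx": 0, "wy": 0, "wz": 0}, {"x": 0, "y": -1, "z": 1.5, "wx": 0, "wy": 0, "wz": 0}, {"x": 0, "y": -1, "z": 1.5, "wx": 0, "wy": 0, "wz": 0}, {"x": 1, "y": 0, "z": 1.5, "wx": 0, "wy": 0, "wz": 0}, {"x": 0.5, "y": 0, "z": 1.5, "wx": 0, "wy": 0, "wz": 4}, {"x": 0.5, "y": 0.8, "z": 1.5, "wx": 0, "wy": 0, "wz": -4}, {"x": 0, "y": 0, "z": 1.5, "wx": 0, "wy": 0, "wz": -4}, {"x": 0, "y": 0, "z": 1.5, "wx": 0, "wy": 0, "wz": 0}]}}

```text
t: 27.8
eef_pos: [0.4906, -0.1496, 0.1627]
tool_rot: [[-0.91, -0.414, 0.013], [-0.414, 0.91, -0.001], [-0.011, -0.006, -1.0]]
ft_force: [-7.2, 2.7, 16.8]
finger_gap: 0.0288
```

Blue, now centred to within about 0.5 mm and searched ±1 mm and ±4°, stays on top of the nut, so it doesn't fit. It goes back to its hole at the pose I took it from.

Call:
{"name": "arm_command", "arguments": {"increments": [{"x": 0, "y": 0, "z": -8, "wx": 0, "wy": 0, "wz": 0}, {"x": 0, "y": 0, "z": -15, "wx": 0, "wy": 0, "wz": 0}, {"x": 0, "y": 0, "z": -20, "wx": -0.35, "wy": 0.65, "wz": 0}, {"x": 0, "y": 0, "z": -20, "wx": 0, "wy": 0, "wz": 6}, {"x": 0, "y": 0, "z": -8, "wx": 0, "wy": 0, "wz": 6}, {"x": 0, "y": 0, "z": 0, "wx": 0, "wy": 0, "wz": 6}, {"x": 0, "y": 0, "z": 0, "wx": 0, "wy": 0, "wz": 6}, {"x": 0, "y": 0, "z": 0, "wx": 0, "wy": 0, "wz": 0}, {"x": 0, "y": 0, "z": 0, "wx": 0, "wy": 0, "wz": 0}]}}

```text
t: 28.55
eef_pos: [0.4896, -0.1495, 0.2386]
tool_rot: [[-1.0, 0.009, -0.0], [0.009, 1.0, -0.0], [0.0, -0.0, -1.0]]
ft_force: [0.5, -0.0, -1.1]
finger_gap: 0.0289
```

Call:
{"name": "arm_command", "arguments": {"increments": [{"x": 2, "y": 20, "z": 0, "wx": 0, "wy": 0, "wz": 0}, {"x": 3, "y": 30, "z": 0, "wx": 0, "wy": 0, "wz": 0}, {"x": 3, "y": 36, "z": 0, "wx": 0, "wy": 0, "wz": 0}, {"x": 3, "y": 36, "z": 0, "wx": 0, "wy": 0, "wz": 0}, {"x": 3, "y": 36, "z": 0, "wx": 0, "wy": 0, "wz": 0}, {"x": 3, "y": 36, "z": 0, "wx": 0, "wy": 0, "wz": 0}, {"x": 3, "y": 36, "z": 0, "wx": 0, "wy": 0, "wz": 0}, {"x": 3, "y": 36, "z": 0, "wx": 0, "wy": 0, "wz": 0}, {"x": 3, "y": 36, "z": 0, "wx": 0, "wy": 0, "wz": 0}, {"x": 2, "y": 30, "z": 0, "wx": 0, "wy": 0, "wz": 0}, {"x": 0, "y": 15, "z": 0, "wx": 0, "wy": 0, "wz": 0}, {"x": 0, "y": 0, "z": 0, "wx": 0, "wy": 0, "wz": 0}, {"x": 0, "y": 0, "z": 0, "wx": 0, "wy": 0, "wz": 0}, {"x": 0, "y": 0, "z": 0, "wx": 0, "wy": 0, "wz": 0}]}}

```text
t: 29.72
eef_pos: [0.4579, 0.2114, 0.2347]
tool_rot: [[-1.0, -0.027, -0.003], [-0.027, 1.0, -0.003], [0.003, -0.003, -1.0]]
ft_force: [-0.2, -0.4, -1.1]
finger_gap: 0.0291
```

Call:
{"name": "arm_command", "arguments": {"increments": [{"x": -2, "y": -7, "z": 0, "wx": 0, "wy": 0, "wz": 1.4}, {"x": 0, "y": 0, "z": 0, "wx": 0, "wy": 0, "wz": 0}, {"x": 0, "y": 0, "z": 12, "wx": 0, "wy": 0, "wz": 0}, {"x": 0, "y": 0, "z": 15, "wx": 0, "wy": 0, "wz": 0}, {"x": 0, "y": 0, "z": 15, "wx": 0, "wy": 0, "wz": 0}, {"x": 0, "y": 0, "z": 15, "wx": 0, "wy": 0, "wz": 0}, {"x": 0, "y": 0, "z": 15, "wx": 0, "wy": 0, "wz": 0}, {"x": 0, "y": 0, "z": 10, "wx": 0, "wy": 0, "wz": 0}, {"x": 0, "y": 0, "z": 0, "wx": 0, "wy": 0, "wz": 0}, {"x": 0, "y": 0, "z": 0, "wx": 0, "wy": 0, "wz": 0}]}}

```text
t: 30.55
eef_pos: [0.463, 0.1915, 0.151]
tool_rot: [[-1.0, 0.016, -0.0], [0.016, 1.0, -0.004], [0.0, -0.004, -1.0]]
ft_force: [0.4, -0.6, -0.7]
finger_gap: 0.0288
```

Call:
{"name": "arm_command", "arguments": {"increments": [{"x": 2.2, "y": 11, "z": 0, "wx": 0, "wy": 0, "wz": -0.7}, {"x": 0, "y": 0, "z": 0, "wx": 0, "wy": 0, "wz": 0}, {"x": 0, "y": 0, "z": 0, "wx": 0, "wy": 0, "wz": 0}]}}

```text
t: 30.8
eef_pos: [0.462, 0.2028, 0.1527]
tool_rot: [[-1.0, 0.005, 0.002], [0.005, 1.0, -0.004], [-0.002, -0.004, -1.0]]
ft_force: [0.3, -0.1, -1.7]
finger_gap: 0.0288
```

Call:
{"name": "arm_command", "arguments": {"increments": [{"x": 1.5, "y": 0.6, "z": 6, "wx": 0, "wy": 0, "wz": 0}, {"x": 0, "y": 0, "z": 8, "wx": 0, "wy": 0, "wz": 0}, {"x": 0, "y": 0, "z": 8, "wx": 0, "wy": 0, "wz": 0}, {"x": 0, "y": 0, "z": 2, "wx": 0, "wy": 0, "wz": 0}, {"x": 0, "y": 0, "z": 0, "wx": 0, "wy": 0, "wz": 0}]}}

```text
t: 31.22
eef_pos: [0.4614, 0.2046, 0.128]
tool_rot: [[-1.0, 0.003, 0.005], [0.003, 1.0, -0.002], [-0.005, -0.002, -1.0]]
ft_force: [-0.1, 0.5, -1.4]
finger_gap: 0.0286
```

Call:
{"name": "arm_command", "arguments": {"increments": [{"x": 1.1, "y": -1, "z": 0, "wx": 0, "wy": 0.3, "wz": 0}, {"x": 0, "y": 0, "z": 3, "wx": 0, "wy": 0, "wz": 0}, {"x": 0, "y": 0, "z": 4, "wx": 0, "wy": 0, "wz": 0}, {"x": 0, "y": 0, "z": 4, "wx": 0, "wy": 0, "wz": 0}, {"x": 0, "y": 0, "z": 4, "wx": 0, "wy": 0, "wz": 0}, {"x": 0, "y": 0, "z": 3, "wx": 0, "wy": 0, "wz": 0}]}}

```text
t: 31.72
eef_pos: [0.4604, 0.2033, 0.1084]
tool_rot: [[-1.0, 0.004, -0.001], [0.004, 1.0, -0.002], [0.001, -0.002, -1.0]]
ft_force: [-0.7, -0.7, -0.5]
finger_gap: 0.0293
```

Call:
{"name": "arm_command", "arguments": {"increments": [{"x": 0, "y": 0, "z": 1.5, "wx": 0, "wy": 0, "wz": 0}, {"x": 0, "y": 0, "z": 1.5, "wx": 0, "wy": 0, "wz": 0}]}}

```text
t: 31.88
eef_pos: [0.461, 0.2033, 0.1058]
tool_rot: [[-1.0, 0.004, 0.001], [0.004, 1.0, -0.003], [-0.001, -0.003, -1.0]]
ft_force: [-3.3, -4.2, 27.6]
finger_gap: 0.0292
```

Call:
{"name": "arm_command", "arguments": {"increments": [{"x": 0, "y": 0, "z": 0, "wx": 0, "wy": 0, "wz": 0}, {"x": 0, "y": 0, "z": 0, "wx": 0, "wy": 0, "wz": 0}, {"x": 0, "y": 0, "z": 0, "wx": 0, "wy": 0, "wz": 0}, {"x": 0, "y": 0, "z": -8, "wx": 0, "wy": 0, "wz": 0}, {"x": 0, "y": 0, "z": -14, "wx": 0, "wy": 0, "wz": 0}, {"x": 0, "y": 0, "z": -22, "wx": 0, "wy": 0, "wz": 0}, {"x": 0, "y": 0, "z": -22, "wx": 0, "wy": 0, "wz": 0}, {"x": 0, "y": 0, "z": -3, "wx": 0, "wy": 0, "wz": 0}, {"x": 0, "y": 0, "z": 0, "wx": 0, "wy": 0, "wz": 0}, {"x": -1, "y": 20, "z": 0, "wx": 0, "wy": 0, "wz": 0}, {"x": -1, "y": 28, "z": 0, "wx": 0, "wy": 0, "wz": 0}, {"x": -1, "y": 28, "z": 0, "wx": 0, "wy": 0, "wz": 0}, {"x": -1, "y": 28, "z": 0, "wx": 0, "wy": 0, "wz": 0}, {"x": 0, "y": 20, "z": 0, "wx": 0, "wy": 0, "wz": 0}, {"x": 0, "y": 0, "z": 0, "wx": 0, "wy": 0, "wz": 0}, {"x": 0, "y": 0, "z": 0, "wx": 0, "wy": 0, "wz": 0}, {"x": 0, "y": 0, "z": 0, "wx": 0, "wy": 0, "wz": 0}], "hand": 0.5}}

```text
t: 33.3
eef_pos: [0.4635, 0.3305, 0.1737]
tool_rot: [[-1.0, 0.006, -0.003], [0.006, 1.0, -0.006], [0.003, -0.006, -1.0]]
ft_force: [0.4, 0.5, 0.5]
finger_gap: 0.0431
```

```bash
python3 - <<'E'
from h import *
np.set_printoptions(precision=4,suppress=True)
c=shot("wrist","w9")
from bench import ctrl
s=ctrl.sense();print(s["t"],s["eef_pos"],np.round(s["tool_rot"],3).tolist(),s["finger_gap"])
f=c["frame"];hsv=cv2.cvtColor(f,cv2.COLOR_RGB2HSV)
# grey top discs: find dark-grey disc inside coloured tops
for n,lo,hi in(("blue",100,130),("orange",3,22)):
    m=((hsv[...,0]>lo)&(hsv[...,0]<hi)&(hsv[...,1]>100)).astype(np.uint8)
    cs,h=cv2.findContours(m,cv2.RETR_CCOMP,cv2.CHAIN_APPROX_NONE)
    for q,hh in zip(cs,h[0]):
        if hh[3]>=0 and 40<cv2.contourArea(q)<900:
            M=cv2.moments(q);u,v=M["m10"]/M["m00"],M["m01"]/M["m00"];print(n,cv2.contourArea(q),u,v,at(c,u,v,.076))
cv2.imwrite("pics/w9.png",cv2.resize(f[:,:,::-1],(800,600),interpolation=cv2.INTER_CUBIC))
E
```

```text
33.35 [0.4633 0.33   0.1736] [[-1.0, 0.007, -0.004], [0.007, 1.0, -0.007], [0.004, -0.007, -1.0]] 0.042535263715447774
blue 380.0 24.46578947368421 237.45 [0.4668 0.2035 0.076 ]
orange 362.0 252.89917127071823 237.8830570902394 [0.4676 0.3303 0.076 ]
```

Call:
{"name": "arm_command", "arguments": {"increments": [{"x": -3, "y": 0, "z": 4, "wx": -0.4, "wy": -0.2, "wz": 0}, {"x": 0, "y": 0, "z": 10, "wx": 0, "wy": 0, "wz": 0}, {"x": 0, "y": 0, "z": 10, "wx": 0, "wy": 0, "wz": 0}, {"x": 0, "y": 0, "z": 0, "wx": 0, "wy": 0, "wz": 0}, {"x": 0, "y": 0, "z": 0, "wx": 0, "wy": 0, "wz": 0}]}}

```text
t: 33.77
eef_pos: [0.4664, 0.3257, 0.1463]
tool_rot: [[-1.0, 0.011, -0.001], [0.011, 1.0, -0.001], [0.001, -0.001, -1.0]]
ft_force: [0.3, -0.0, -1.0]
finger_gap: 0.0431
```

Call:
{"name": "arm_command", "arguments": {"increments": [{"x": 0, "y": 4.5, "z": 0, "wx": 0, "wy": 0, "wz": -0.6}, {"x": 0, "y": 0, "z": 6, "wx": 0, "wy": 0, "wz": 0}, {"x": 0, "y": 0, "z": 10, "wx": 0, "wy": 0, "wz": 0}, {"x": 0, "y": 0, "z": 10, "wx": 0, "wy": 0, "wz": 0}, {"x": 0, "y": 0, "z": 7, "wx": 0, "wy": 0, "wz": 0}, {"x": 0, "y": 0, "z": 0, "wx": 0, "wy": 0, "wz": 0}, {"x": 0, "y": 0, "z": 0, "wx": 0, "wy": 0, "wz": 0}]}}

```text
t: 34.35
eef_pos: [0.4661, 0.3301, 0.109]
tool_rot: [[-1.0, 0.0, -0.002], [0.0, 1.0, -0.001], [0.002, -0.001, -1.0]]
ft_force: [-0.1, 0.5, 0.0]
finger_gap: 0.0427
```

Call:
{"name": "arm_command", "arguments": {"increments": [{"x": 0, "y": 0, "z": 0, "wx": 0, "wy": 0, "wz": 0}, {"x": 0, "y": 0, "z": 0, "wx": 0, "wy": 0, "wz": 0}, {"x": 0, "y": 0, "z": 0, "wx": 0, "wy": 0, "wz": 0}, {"x": 0, "y": 0, "z": 0, "wx": 0, "wy": 0, "wz": 0}, {"x": 0, "y": 0, "z": 0, "wx": 0, "wy": 0, "wz": 0}], "hand": 0}}

```text
t: 34.77
eef_pos: [0.4661, 0.3302, 0.1093]
tool_rot: [[-1.0, 0.0, -0.002], [0.0, 1.0, -0.001], [0.002, -0.001, -1.0]]
ft_force: [-0.0, 0.0, -1.5]
finger_gap: 0.0292
```

Call:
{"name": "arm_command", "arguments": {"increments": [{"x": 0, "y": 0, "z": -6, "wx": 0, "wy": 0, "wz": 0}, {"x": 0, "y": 0, "z": -10, "wx": 0, "wy": 0, "wz": 0}, {"x": 0, "y": 0, "z": -15, "wx": 0, "wy": 0, "wz": 0}, {"x": 0, "y": 0, "z": -20, "wx": 0, "wy": 0, "wz": 0}, {"x": 0, "y": 0, "z": -20, "wx": 0, "wy": 0, "wz": 0}, {"x": 0, "y": 0, "z": -20, "wx": 0, "wy": 0, "wz": 0}, {"x": 0, "y": 0, "z": -20, "wx": 0, "wy": 0, "wz": 0}, {"x": 0, "y": 0, "z": -4, "wx": 0, "wy": 0, "wz": 0}, {"x": 0, "y": 0, "z": 0, "wx": 0, "wy": 0, "wz": 0}]}}

```text
t: 35.52
eef_pos: [0.4658, 0.3299, 0.2349]
tool_rot: [[-1.0, 0.0, -0.002], [0.0, 1.0, -0.001], [0.002, -0.001, -1.0]]
ft_force: [0.9, 1.1, -1.8]
finger_gap: 0.0292
```

Call:
{"name": "arm_command", "arguments": {"increments": [{"x": -2, "y": -20, "z": 0, "wx": 0, "wy": 0, "wz": 0}, {"x": -2, "y": -30, "z": 0, "wx": 0, "wy": 0, "wz": 0}, {"x": -2, "y": -36, "z": 0, "wx": 0, "wy": 0, "wz": 0}, {"x": -2, "y": -36, "z": 0, "wx": 0, "wy": 0, "wz": 0}, {"x": -2, "y": -36, "z": 0, "wx": 0, "wy": 0, "wz": 0}, {"x": -2, "y": -36, "z": 0, "wx": 0, "wy": 0, "wz": 0}, {"x": -2, "y": -36, "z": 0, "wx": 0, "wy": 0, "wz": 0}, {"x": -2, "y": -36, "z": 0, "wx": 0, "wy": 0, "wz": 0}, {"x": -2, "y": -36, "z": 0, "wx": 0, "wy": 0, "wz": 0}, {"x": -2, "y": -36, "z": 0, "wx": 0, "wy": 0, "wz": 0}, {"x": -2, "y": -36, "z": 0, "wx": 0, "wy": 0, "wz": 0}, {"x": -2, "y": -36, "z": 0, "wx": 0, "wy": 0, "wz": 0}, {"x": 0, "y": -36, "z": 0, "wx": 0, "wy": 0, "wz": 0}, {"x": 0, "y": -16, "z": 0, "wx": 0, "wy": 0, "wz": 0}, {"x": 0, "y": 0, "z": 0, "wx": 0, "wy": 0, "wz": -6}, {"x": 0, "y": 0, "z": 0, "wx": 0, "wy": 0, "wz": -6}, {"x": 0, "y": 0, "z": 0, "wx": 0, "wy": 0, "wz": -6}, {"x": 0, "y": 0, "z": 0, "wx": 0, "wy": 0, "wz": -5}, {"x": 0, "y": 0, "z": 0, "wx": 0, "wy": 0, "wz": 0}, {"x": 0, "y": 0, "z": 0, "wx": 0, "wy": 0, "wz": 0}]}}

```text
t: 37.18
eef_pos: [0.4829, -0.1534, 0.2165]
tool_rot: [[-0.914, -0.406, -0.017], [-0.406, 0.914, 0.003], [0.015, 0.01, -1.0]]
ft_force: [-0.3, 0.4, -1.6]
finger_gap: 0.0294
```

Call:
{"name": "arm_command", "arguments": {"increments": [{"x": -12, "y": 1.2, "z": 4, "wx": 0.55, "wy": -0.8, "wz": 0}, {"x": 0, "y": 0, "z": 8, "wx": 0, "wy": 0, "wz": 0}, {"x": 0, "y": 0, "z": 8, "wx": 0, "wy": 0, "wz": 0}, {"x": 0, "y": 0, "z": 8, "wx": 0, "wy": 0, "wz": 0}, {"x": 0, "y": 0, "z": 0, "wx": 0, "wy": 0, "wz": 0}, {"x": 0, "y": 0, "z": 0, "wx": 0, "wy": 0, "wz": 0}]}}

```text
t: 37.68
eef_pos: [0.491, -0.1468, 0.1835]
tool_rot: [[-0.917, -0.399, -0.006], [-0.399, 0.917, 0.001], [0.005, 0.003, -1.0]]
ft_force: [0.6, 0.6, -0.9]
finger_gap: 0.0297
```

```bash
python3 edge.py w10 .0973; python3 - <<'E'
from h import *
# orange mask: apex of grip bottom (top-most orange rows), disc centre
c=pickle.load(open("pics/w10.pkl","rb"));f=c["frame"];hsv=cv2.cvtColor(f,cv2.COLOR_RGB2HSV)
m=((hsv[...,0]>3)&(hsv[...,0]<16)&(hsv[...,1]>130)).astype(np.uint8);m[:205]=0
n,l,st,ce=cv2.connectedComponentsWithStats(m);i=1+np.argmax(st[1:,4]);print(st[i])
for r in range(st[i][1],st[i][1]+16): 
    x=np.nonzero(l[r]==i)[0]; print(r,x.min(),x.max(),end="; ")
cs,h=cv2.findContours((l==i).astype(np.uint8),cv2.RETR_CCOMP,cv2.CHAIN_APPROX_NONE)
for q,hh in zip(cs,h[0]):
    if hh[3]>=0 and cv2.contourArea(q)>100: M=cv2.moments(q);print("disc",M["m10"]/M["m00"],M["m01"]/M["m00"])
cv2.imwrite("pics/w10.png",cv2.resize(f[160:384,130:386,::-1],None,fx=3,fy=2.65,interpolation=cv2.INTER_CUBIC))
E
```

```text
37.7333 [ 0.4908 -0.1467  0.1834] [[-0.917, -0.399, -0.006], [-0.399, 0.917, 0.001], [0.005, 0.003, -1.0]]
184 [94, 93, 95] 185 [89, 89, 90] 186 [77, 78, 79] 187 [59, 59, 61] 188 [49, 49, 50] 189 [45, 45, 45] 190 [43, 43, 44] 191 [42, 43, 43] 192 [42, 44, 44] 193 [42, 43, 44] 194 [39, 40, 41] 195 [42, 42, 44] 196 [40, 42, 44] 197 [40, 42, 43] 198 [40, 39, 39] 199 [45, 43, 41] 200 [56, 49, 41] 201 [66, 54, 36] 202 [73, 60, 36] 203 [77, 61, 36] 204 [77, 60, 33] 205 [77, 63, 36] 206 [79, 65, 41] 207 [77, 65, 51] 208 [72, 66, 60] 209 [66, 66, 66] 210 [67, 66, 69] 211 [65, 65, 68] 212 [66, 66, 69] 213 [64, 65, 66] 214 [67, 66, 68] 215 [66, 66, 67] 216 [67, 66, 68] 217 [67, 67, 68] 218 [66, 66, 68] 219 [69, 69, 71] 220 [70, 71, 73] 221 [68, 68, 71] 222 [67, 66, 69] 223 [69, 68, 71] 224 [74, 74, 76] 225 [80, 79, 82] 226 [83, 83, 85] 227 [83, 83, 84] 228 [86, 83, 84] 229 [86, 75, 73] 230 [89, 64, 55] 231 [88, 52, 34] 232 [87, 46, 21] 233 [88, 46, 21] 234 [89, 48, 22] 235 [88, 46, 22] 236 [87, 44, 18] 237 [89, 47, 23] 238 [87, 44, 18] 239 [89, 46, 23] 240 [88, 46, 21] 241 [88, 44, 19] 242 [88
[... 625 characters left out ...]
75]), (254, [74, 73, 76]), (256, [74, 73, 75]), (258, [69, 69, 71]), (260, [72, 74, 72]), (262, [69, 70, 73]), (264, [72, 73, 74]), (266, [67, 64, 69]), (268, [62, 63, 64]), (270, [64, 64, 67]), (272, [65, 66, 68]), (274, [65, 63, 66]), (276, [68, 70, 71]), (278, [85, 84, 89]), (280, [125, 125, 127]), (282, [183, 183, 185]), (284, [192, 192, 194]), (286, [194, 193, 195]), (288, [193, 193, 195]), (290, [193, 193, 195])]
[ 212  230   82  106 5518]
230 245 249; 231 244 252; 232 243 256; 233 242 258; 234 240 262; 235 239 265; 236 238 269; 237 237 272; 238 236 275; 239 234 278; 240 233 279; 241 232 279; 242 231 279; 243 229 280; 244 228 280; 245 227 280; disc 252.96217911032724 302.50636880266507
```

The orange driver sits at -3.2 mm along tool x and is turned about 10° in the jaws. I'll compensate for both and check the result numerically.

Call:
{"name": "arm_command", "arguments": {"increments": [{"x": -0.5, "y": -1.2, "z": 0, "wx": 0, "wy": -0.3, "wz": 5}, {"x": 0, "y": 0, "z": 0, "wx": 0, "wy": 0, "wz": 5}, {"x": 0, "y": 0, "z": 0, "wx": 0, "wy": 0, "wz": 0}, {"x": 0, "y": 0, "z": 0, "wx": 0, "wy": 0, "wz": 0}]}}

```text
t: 38.07
eef_pos: [0.4915, -0.148, 0.1838]
tool_rot: [[-0.974, -0.227, -0.002], [-0.227, 0.974, 0.003], [0.001, 0.003, -1.0]]
ft_force: [-0.9, -0.3, -1.5]
finger_gap: 0.0295
```

```bash
python3 - <<'E'
from h import *
from bench import ctrl
np.set_printoptions(precision=4,suppress=True)
c=shot("wrist","w11");s=ctrl.sense();print(s["t"],s["eef_pos"],np.round(s["tool_rot"],3).tolist())
f=c["frame"];cv2.imwrite("pics/w11.png",cv2.resize(f[160:384,130:386,::-1],None,fx=3,fy=2.65,interpolation=cv2.INTER_CUBIC))
E
```

```text
38.1167 [ 0.4915 -0.148   0.1839] [[-0.974, -0.227, -0.002], [-0.227, 0.974, 0.003], [0.001, 0.003, -1.0]]
```

View pics/w11.png

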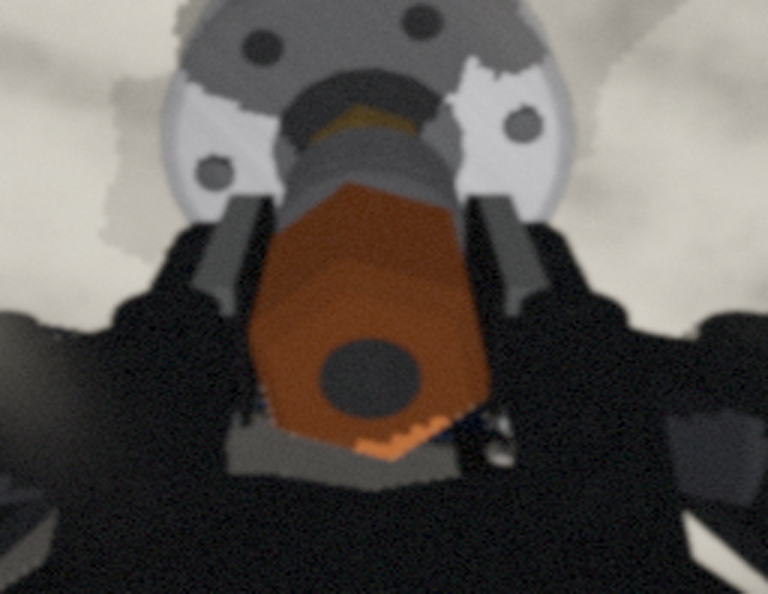

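The driver's turn in the jaws now lines up with the nut (driver apex (345,258)/(393,460), nut apex (357,105)) (12 viewed). Computed lip position is (0.4944, -0.1470), which is on the nut. Descend.

Call:
{"name": "arm_command", "arguments": {"increments": [{"x": -0.3, "y": 0, "z": 4, "wx": 0, "wy": 0, "wz": 0}, {"x": 0, "y": 0, "z": 5, "wx": 0, "wy": 0, "wz": 0}, {"x": 0, "y": 0, "z": 4, "wx": 0, "wy": 0, "wz": 0}, {"x": 0, "y": 0, "z": 2, "wx": 0, "wy": 0, "wz": 0}, {"x": 0, "y": 0, "z": 2, "wx": 0, "wy": 0, "wz": 0}, {"x": 0, "y": 0, "z": 2, "wx": 0, "wy": 0, "wz": 0}, {"x": 0, "y": 0, "z": 2, "wx": 0, "wy": 0, "wz": 0}, {"x": 0, "y": 0, "z": 2, "wx": 0, "wy": 0, "wz": 0}]}}

```text
t: 38.78
eef_pos: [0.492, -0.148, 0.1588]
tool_rot: [[-0.973, -0.233, -0.001], [-0.233, 0.973, 0.002], [0.0, 0.003, -1.0]]
ft_force: [-0.1, 0.4, -2.1]
finger_gap: 0.0289
```

Orange passed the nut's top (z = 0.1588, well below 0.1663) with no force, so it fits. Continue to the washer.

Call:
{"name": "arm_command", "arguments": {"increments": [{"x": 0, "y": 0, "z": 2, "wx": 0, "wy": 0, "wz": 0}, {"x": 0, "y": 0, "z": 2, "wx": 0, "wy": 0, "wz": 0}, {"x": 0, "y": 0, "z": 2, "wx": 0, "wy": 0, "wz": 0}, {"x": 0, "y": 0, "z": 2, "wx": 0, "wy": 0, "wz": 0}, {"x": 0, "y": 0, "z": 1, "wx": 0, "wy": 0, "wz": 0}]}}

```text
t: 39.2
eef_pos: [0.4923, -0.148, 0.1518]
tool_rot: [[-0.973, -0.233, 0.0], [-0.233, 0.973, 0.002], [-0.001, 0.002, -1.0]]
ft_force: [-4.8, 1.3, 10.5]
finger_gap: 0.0294
```

Call:
{"name": "arm_command", "arguments": {"increments": [{"x": 0, "y": 0, "z": 0.5, "wx": 0, "wy": 0, "wz": 0}, {"x": 0, "y": 0, "z": 0, "wx": 0, "wy": 0, "wz": 0}, {"x": 0, "y": 0, "z": 0, "wx": 0, "wy": 0, "wz": 0}]}}

```text
t: 39.45
eef_pos: [0.4923, -0.148, 0.1521]
tool_rot: [[-0.973, -0.233, 0.001], [-0.233, 0.973, 0.002], [-0.001, 0.001, -1.0]]
ft_force: [0.2, -0.9, -0.7]
finger_gap: 0.0295
```

```bash
python3 - <<'E'
from h import *
from bench import ctrl
np.set_printoptions(precision=4,suppress=True)
s=ctrl.sense();print(s["t"],s["eef_pos"],s["ft_force"],s["finger_gap"],np.round(s["tool_rot"],3).tolist())
a=pickle.load(open("pics/scene0.pkl","rb"));b=shot("scene","sc1")
# drawer travel: template = near end of drawer front + handle (shift predicted along -x)
A=a["frame"];B=b["frame"];print(np.abs(np.array(a["world_to_cam"])-b["world_to_cam"]).max())
for nm,(x0,y0,x1,y1),p in(("handle",(204,166,222,182),(.457,.22,.068)),("front edge near",(226,168,242,186),(.494,.168,.09)),("front bottom",(226,182,242,198),(.494,.168,.03))):
    t=A[y0:y1,x0:x1];r=cv2.matchTemplate(B,t,cv2.TM_CCOEFF_NORMED)
    e=proj(a,np.array(p)-[.08,0,0])-proj(a,p);m=np.full(r.shape,-1.);cx,cy=int(x0+e[0]),int(y0+e[1]);m[cy-9:cy+10,cx-9:cx+10]=r[cy-9:cy+10,cx-9:cx+10]
    y,x=np.unravel_index(m.argmax(),m.shape)
    q=r[y-1:y+2,x-1:x+2];sx=(q[1,0]-q[1,2])/(2*(q[1,0]-2*q[1,1]+q[1,2]));sy=(q[0,1]-q[2,1])/(2*(q[0,1]-2*q[1,1]+q[2,1]))
    d=np.array([x+sx-x0,y+sy-y0]);print(nm,"exp",e,"got",d,"score",m.max(),"travel mm",80*(d@e)/(e@e))
# driver blobs in scene, expected tops
for y in(.2033,.267,.330): print(proj(b,(.464,y,.06)),end=" ")
print()
for cam in("scene","side"):
  c=b if cam=="scene" else shot("side","sd1")
  hsv=cv2.cvtColor(c["frame"],cv2.COLOR_RGB2HSV)
  for nm,y in(("blue",.2033),("white",.267)):
    u,v=proj(c,(.464,y,.058)).astype(int);w=c["frame"][v-14:v+15,u-12:u+13];h=hsv[v-14:v+15,u-12:u+13].astype(int)
    m=(h[...,1]<60)&(h[...,2]>110) if nm=="white" else (h[...,0]>100)&(h[...,0]<130)&(h[...,1]>110)
    print(cam,nm,(u,v));print("\n".join("".join("#" if k else "." for k in r) for r in m[::2]))
E
```

```text
39.45 [ 0.4923 -0.148   0.1521] [ 0.2374 -0.8635 -0.7328] 0.029539033236181598 [[-0.973, -0.233, 0.001], [-0.233, 0.973, 0.002], [-0.001, 0.001, -1.0]]
0.0
handle exp [-17.9388   9.4762] got [-16.0996   8.6344] score 0.8811138272285461 travel mm 72.03703205394021
front edge near exp [-17.4898   9.4314] got [-17.2003   8.086 ] score 0.6490045189857483 travel mm 76.40348635297546
front bottom exp [-17.034    9.7683] got [-18.133    8.0991] score 0.9186568260192871 travel mm 80.50096016085155
[221.7808 180.2988] [209.1641 174.0461] [197.3138 168.1733] 
scene blue (np.int64(221), np.int64(180))
.........................
.........................
.........................
.........................
.........................
###.......##...###.......
#######..#########.......
.....########.##.........
........###..............
.........................
.........................
.........................
.........................
.........................
.........................
scene white (np.int64(209), np.int64(174))
###..............####....
.....................####
.................
[... 483 characters left out ...]
........
........###..###.........
.......##########.......#
.......##########......##
.......##########.....###
...........######.....###
.............###.....####
...................######
..................#######
..................#######
.................########
side white (np.int64(254), np.int64(225))
........................#
.......####..........###.
........###..........####
.........##..........####
........#..#####.....####
......####..#####........
......#####..######......
......######..#####......
......#######...##.......
......########...#.......
.......########..........
......#########..........
.......#######...........
........######...........
..................#......
```

The drawer reading from the scene camera is too coarse (72–80 mm). I'll measure it from the wrist pictures instead, as the gap between the unit's fixed edge and the drawer front (80 mm at the stop).

```bash
python3 - <<'E'
from h import *
np.set_printoptions(precision=4,suppress=True)
def prof(c,y,z,xs):
    f=cv2.GaussianBlur(c["frame"],(3,3),0).astype(np.float32)
    P=np.array([[proj(c,(x,y+dy,z)) for x in xs] for dy in(-.006,-.003,0,.003,.006)],np.float32)
    return cv2.remap(f,P[...,0],P[...,1],cv2.INTER_LINEAR).mean(0)
xs=np.arange(.36,.53,.0005)
for n,ys in(("w4",(.235,.268,.30)),("w6",(.204,.235,.30)),("w9",(.267,.297,.33,.36))):
    c=pickle.load(open(f"pics/{n}.pkl","rb"))
    for y in ys:
        p=prof(c,y,.091,xs);b=p[:,2]-p[:,0] # blueness
        g=np.gradient(b);i0=(xs>.39)&(xs<.45)
        up=xs[i0][g[i0].argmax()];dn=xs[i0][g[i0].argmin()]
        q=prof(c,y,.094,xs).mean(1);gq=np.gradient(q);i1=(xs>.485)&(xs<.525)
        h=prof(c,y,.070,xs).mean(1);i2=xs<.40
        print(n,y,"blue from",up,"to",dn,"| unit edges up",xs[i1][gq[i1].argmax()],round(gq[i1].max(),1),"down",xs[i1][gq[i1].argmin()])
    for y in (.24,.267,.29):
        h=prof(c,y,.073,xs[xs<.41]);gg=np.gradient(h.mean(1)); print("   handle y",y,"edges",xs[gg.argmax()],xs[gg.argmin()])
c=pickle.load(open("pics/w3.pkl","rb"))
for y in(.25,.268,.29): 
    p=prof(c,y,.091,xs);g=np.gradient(p[:,2]-p[:,0]);i=(xs>.47)&(xs<.52);q=np.gradient(prof(c,y,.094,xs).mean(1));print("w3",y,"blue",xs[i][g[i].argmax()],xs[i][g[i].argmin()],"unit",xs[i][q[i].argmax()],xs[i][q[i].argmin()])
E
```

```text
w4 0.235 blue from 0.40750000000000003 to 0.42300000000000004 | unit edges up 0.5035000000000001 6.1 down 0.5135000000000001
w4 0.268 blue from 0.40750000000000003 to 0.42300000000000004 | unit edges up 0.5035000000000001 9.0 down 0.5140000000000001
w4 0.3 blue from 0.41200000000000003 to 0.42350000000000004 | unit edges up 0.5040000000000001 9.2 down 0.5140000000000001
   handle y 0.24 edges 0.3825 0.40800000000000003
   handle y 0.267 edges 0.374 0.40850000000000003
   handle y 0.29 edges 0.3755 0.3795
w6 0.204 blue from 0.40800000000000003 to 0.42650000000000005 | unit edges up 0.5030000000000001 9.2 down 0.5135000000000001
w6 0.235 blue from 0.40850000000000003 to 0.42650000000000005 | unit edges up 0.5035000000000001 5.6 down 0.5130000000000001
w6 0.3 blue from 0.41600000000000004 to 0.42700000000000005 | unit edges up 0.5200000000000001 1.3 down 0.4920000000000001
   handle y 0.24 edges 0.377 0.40950000000000003
   handle y 0.267 edges 0.377 0.40950000000000003
   handle y 0.29 edges 0.37 0.3755
w9 0.267 blue from 0.41050000000000003 to 0.42850000000000005 | unit edges up 0.5235000000000001 0.8 down 0.4875000000000001
w9 0.297 blue from 0.41050000000000003 to 0.42900000000000005 | unit edges up 0.5040000000000001 3.4 down 0.5135000000000001
w9 0.33 blue from 0.41100000000000003 to 0.42900000000000005 | unit edges up 0.5035000000000001 10.2 down 0.5145000000000002
w9 0.36 blue from 0.41800000000000004 to 0.42850000000000005 | unit edges up 0.5045000000000002 5.4 down 0.5190000000000001
   handle y 0.24 edges 0.3875 0.3965
   handle y 0.267 edges 0.3615 0.37
   handle y 0.29 edges 0.361 0.3715
w3 0.25 blue 0.4915000000000001 0.5030000000000001 unit 0.5040000000000001 0.5135000000000001
w3 0.268 blue 0.4700000000000001 0.5030000000000001 unit 0.5040000000000001 0.5140000000000001
w3 0.29 blue 0.4700000000000001 0.5030000000000001 unit 0.5040000000000001 0.5135000000000001
```

The wrist profiles are clear: 80.4 mm just after the pull, 76.8 mm after white was put back, and about 75 mm after blue. So the drawer is open about 75 mm, against the required 70. One check that taking orange didn't shift it more, with the current scene and side pictures.

```bash
python3 - <<'E'
from h import *
np.set_printoptions(precision=4,suppress=True)
def prof(c,y,z,xs):
    f=c["frame"].astype(np.float32)
    P=np.array([[proj(c,(x,y+dy,z)) for x in xs] for dy in np.arange(-.008,.009,.002)],np.float32)
    return cv2.remap(f,P[...,0],P[...,1],cv2.INTER_CUBIC).mean(0)
xs=np.arange(.38,.53,.001)
for n in("scene0","sc1","side0","sd1"):
    c=pickle.load(open(f"pics/{n}.pkl","rb"))
    for y in(.18,.235,.30,.35):
        p=prof(c,y,.091,xs);g=np.gradient(cv2.GaussianBlur(p[:,2]-p[:,0],(1,5),0).ravel());i=(xs>.40)&(xs<.45) if n[-1]=="1" else (xs>.48)&(xs<.52)
        q=np.gradient(prof(c,y,.094,xs).mean(1));k=(xs>.49)&(xs<.52)
        print(n,y,"blue up",xs[i][g[i].argmax()],"down",xs[i][g[i].argmin()],round(g[i].min(),1),"unit up",xs[k][q[k].argmax()],round(q[k].max(),1))
E
```

```text
scene0 0.18 blue up 0.4890000000000001 down 0.5000000000000001 -13.5 unit up 0.5020000000000001 9.0
scene0 0.235 blue up 0.4890000000000001 down 0.5000000000000001 -12.6 unit up 0.5020000000000001 9.4
scene0 0.3 blue up 0.4900000000000001 down 0.5010000000000001 -13.5 unit up 0.5030000000000001 9.9
scene0 0.35 blue up 0.4900000000000001 down 0.5010000000000001 -11.0 unit up 0.5030000000000001 8.9
sc1 0.18 blue up 0.41500000000000004 down 0.42500000000000004 -10.5 unit up 0.5010000000000001 10.1
sc1 0.235 blue up 0.41500000000000004 down 0.42600000000000005 -16.7 unit up 0.5010000000000001 11.5
sc1 0.3 blue up 0.41600000000000004 down 0.44900000000000007 -5.1 unit up 0.5020000000000001 11.3
sc1 0.35 blue up 0.41400000000000003 down 0.401 -10.3 unit up 0.5030000000000001 9.9
side0 0.18 blue up 0.4900000000000001 down 0.5010000000000001 -27.6 unit up 0.5030000000000001 11.2
side0 0.235 blue up 0.4910000000000001 down 0.4980000000000001 -26.3 unit up 0.4900000000000001 17.4
side0 0.3 blue up 0.4920000000000001 down 0.5020000000000001 -31.3 unit up 0.5040000000000001 19.8
side0 0.35 blue up 0.4920000000000001 down 0.5030000000000001 -31.5 unit up 0.5190000000000001 25.4
sd1 0.18 blue up 0.41700000000000004 down 0.42700000000000005 -36.3 unit up 0.5030000000000001 14.1
sd1 0.235 blue up 0.44500000000000006 down 0.42700000000000005 -40.5 unit up 0.5040000000000001 8.1
sd1 0.3 blue up 0.41700000000000004 down 0.42900000000000005 -29.6 unit up 0.5030000000000001 23.5
sd1 0.35 blue up 0.41800000000000004 down 0.42900000000000005 -33.2 unit up 0.5190000000000001 25.5
```

Both fixed cameras put the drawer's travel at 74–75 mm, so it's above the limit. The driver is home, at rest and gripped. I'll hand in.

```bash
python3 -c "
from bench import workorder,ctrl
s=ctrl.sense();print(s['t'],s['eef_pos'],s['finger_gap'],s['ft_force']);print(workorder.hand_in())"
```

```text
39.55 [ 0.4922234  -0.14798465  0.15198597] 0.029040565249124926 [-0.02364184  0.22233465 -1.84475751]
the job is handed in; nothing more can be done
None
```

The orange driver fits. I handed the job in at 39.6 s with it gripped (40 N commanded) and fully home on the nut. Nothing reported a verdict.

- **Orange driver:** it slid past the nut's top without force. It stopped 14 mm lower at TCP z = 0.152 m (0.1523 expected) with about 10 N. The tool was upright within 0.003 rad, and the lip's centre was about 0.5 mm from the nut's by calculation.
- **Blue driver:** it stayed on top of the nut even when centred within about 0.5 mm and searched ±1 mm and ±4°. It is back in its own hole.
- **White driver:** it also stopped on top, but later measurement showed that trial was about 2–3 mm off-centre, so it proved nothing by itself. Orange going home settles it. White is back in the middle hole.
- **Drawer:** pulled to its stop (80.4 mm measured), but pressing the drivers back in pushed it shut a little. The last checks gave 74–75 mm by edge measurement in both fixed cameras, against the 70 mm needed. A rougher first estimate from the scene camera had scattered between 72 and 80 mm.
- **Not fully checked:** I last saw white upright in a picture before handling blue. After that, both drivers showed only as colour patches at the expected places. I did not measure the bystanders at the end, but every path stayed clear of them.

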